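# Click the amber screen onto the gel box column

## Task

Fit the amber viewing screen to the blue-light gel box: set its square sleeve over the column with its hole on the button's side, so that the sleeve stands on the spring button and let go of it; then press the button in flush with a fingertip until the sleeve sinks over it, take the finger away and push the sleeve down until the button pops out through its hole. Leave the camera ring and the other things on the bench where they are.

Things in the scene. Friction and masses are not known exactly. Their poses are not given: they have to be found in the camera images.
- gelbox: Gel box, fixed to the bench. Origin: at bench height on the axis of its column; z up. Aluminium column, 30 mm square, faces square to x and y, straight up to 205 mm. The spring button is on its -y face, 135 mm high; the light box lies on its +y side. The column stands in a foot block 50 mm square, 40 mm high.
- column_top (a point): Centre of the top of the column, 213 mm above the bench: a black end plug, bevelled from 30 mm square (at 205 mm) to 18 mm square. Axes as gelbox.
- collar_top (a point): Centre of the top of the stop collar, a dark steel block 42 mm square and 12 mm high round the column; top 104 mm above the bench. The sleeve's foot rests on it when fully home.
- window_mid (a point): Centre of the light box's glowing blue window, 120 mm from the column along the gel box's +y, 51 mm above the bench. The light box is 170 mm (x) by 180 mm (y), 50 mm high. The fitted screen's pane lies over this window.
- button (a joint): Spring button, a steel stud 16 mm in diameter, its rim bevelled 2 mm: metres pushed in. 0 = fully out (8 mm proud of the column's face), 0.008 = flush, end stop 0.009. Spring 2 N at 0, 6.5 N at the stop; rubbing under the sleeve adds about 3 N. While out, its square shoulder carries the sleeve, which cannot be forced down over it.
- button_tip (a point): Centre of the outer face of the spring button; moves with it. When out: 23 mm from the column's axis along the gel box's -y, 135 mm above the bench. Axes as gelbox: it is pressed along +y. The sleeve resting on the button overhangs the column's face by 4 to 6 mm just above the stud, so a finger must lean away from it to reach flush.
- screen_sleeve (a point): Amber screen, loose, 0.35 to 0.5 kg, standing upright; this is the centre of its sleeve, 60 mm above its foot. Sleeve: steel tube 38.5 mm square outside, 32.5 mm inside (1.25 mm play a side on the column), 120 mm long. z up along it, faces square to x and y, upper part free for gripping on all four. Fitted, its axes stand as the gel box's: pane (+y) over the window, hole (-y) at the button.
- screen_foot (a point): Centre of the open lower end of the amber screen's sleeve; axes as screen_sleeve. Height above the bench: 0 at the start, 143 mm when standing on the button, 104 mm when fully home. While the sleeve covers the pressed button the spring brakes it, so it may need about 10 N of push from above.
- screen_cap (a point): Centre of the flat black cap that closes the top of the amber screen's sleeve, 38.5 mm square, top 120 mm above the foot, 5 mm thick; push here.
- screen_hole (a point): Centre, at the outer face, of the round hole in the -y face of the amber screen's sleeve: 20 mm in diameter, 30 mm above the foot.
- screen_pane (a point): Centre of the top of the amber pane, which lies flat at the level of the sleeve's foot: 100 mm (x) by 110 mm (y), 5 mm thick, from 35 to 145 mm out from the sleeve's axis along +y, held by a bracket.
- camera_ring_sleeve (a point): Camera ring (bystander), loose, on the same kind of sleeve: instead of the pane a black plate 80 mm square with a raised ring round a 50 mm opening, 35 to 115 mm out along +y at foot level. Point at the centre of its sleeve, 60 mm above the bench.
- bottle_mid (a point): Reagent bottle (bystander), 66 mm in diameter, 170 mm tall, loose; point half-way up.
- tip_box_mid (a point): Pipette tip box (bystander), blue with a clear lid, 85 by 115 by 66 mm, loose; point half-way up.
- beaker_mid (a point): Glass beaker (bystander), 72 mm across, 90 mm tall, loose; point half-way up.
Not all that is in view belongs to the job. Leave any purple or turquoise look-alike of the part that bears screen_sleeve alone.

How it is judged:
By the outcome, as a careful person would: the job done as asked, in the order asked, and still so for the second after the job is handed in, with the robot touching nothing.
It also fails if it takes over 58 s, if anything falls off the work surface, if the arm or the gripper's body presses on something with over 40 N, if the wrist force passes 120 N, or if a joint passes its speed limit or range.

## Robot

A 6-joint arm with a two-finger parallel gripper is mounted at the origin on the work surface. World frame = base frame: x ahead of the robot, y to its left, z up, the work surface at z = 0. Lengths are in m, angles in rad, forces in N, time in s.
With the tool pointing down it reaches from about 0.225 to 0.875 m from the base axis. Payload 3.4 kg.
Tool frame: the origin (TCP) lies midway between the tips of the shut fingers; the grasp point (between the pads) lies behind it (manip.grip_point_offset is the z of the grasp point in the tool frame, in m); z points along the fingers, x is the direction in which the jaws open and shut, and the axes are right-handed (so a half turn about z gives the same grasp; the last joint's range is limited). The gripper opens to 85 mm and grips with 20 to 120 N. Pads are 22 mm wide; open, the fingers measure 114 mm over their backs; the gripper's body (76 mm by 85 mm) begins 54 mm behind the grasp point. The pads swing forward as they close: fully open they stand 13 mm farther back than shut.
Start: joints at [1.013, 0.276, 1.505, -0, 1.361, -0.121], TCP at [0.243, 0.521, 0.231] pointing down, gripper open.
Joint ranges: [-2.89, 2.89], [-0.75, 2.08], [0.22, 2.7], [-1.18, 4.32], [0.11, 2.71], [-2.7, 2.7]. Speed limits (rad/s): [2.57, 2.57, 3.14, 3.14, 3.14, 3.14].

## Interface

Orientations are given as a unit quaternion [w, x, y, z].
In Python, from rig import manip, eyes, recognise, regions_of, mark_of gives the robot as it stands.
- The arm moves only by the shell command python3 -m inch 'ROWS' [FORCE]. ROWS is JSON, a list of rows, each a list of 5 numbers: the gripper command: -1 is shut, 1 is fully open, values between are in proportion, then the shift along the tool's x, y, z in mm, then the turn about the tool's z in degrees. A call has 1 to 20 rows; each row shifts and turns the pose as measured when the row begins, along the tool's axes as they then stand; what a row does not reach is not made up. A row lasts 1/12 s, in which the tool goes at most 41.7 mm and 7.16 degrees, less where a joint would pass 70% of its speed; a pose out of reach is approached as far as the arm can. A call with a gripper value outside its range is refused whole. The fingers move at their own pace and stop on an object; FORCE is the grip in N (left out, the last holds). Time passes only in rows, so rows that do not move let the fingers close. It gives the time, the measured TCP pose, the force and the opening at its end, in the units of the state.
- manip.get_state(): the state, without advancing time (a new reading comes with each control period).
- eyes.get_image(name): name is "scene" or "side" or "wrist"; returns a dict with "frame" (480x640x3 uint8, red, green, blue), "K" (3x3 intrinsics, pixels), "k1" (the pictures are not rectified: a ray, as slopes to the right and down, at radius r is drawn at 1 + k1 r^2 times it, then the intrinsics apply), "rvec" (rotation vector, rad) and "tvec" (3), from world to camera coordinates, as OpenCV has them; the wrist camera has in their place "mount" (4x4, takes a point from camera to tool coordinates, whose origin is the TCP and whose axes are the tool frame's). Camera axes: x right, y down, z forward; pixel columns grow to the right and rows downward; lengths in m; the calibration is good to about 2 mm. A picture is of the moment at which its call begins: read the wrist's pose just before it. There is no depth.
- manip.sign_off(): hands the job in, once; it reports no verdict.
Trained networks look in a picture, given as the dict that the camera call returned (one of the last four; its "shot" number tells which), for a name from the list of things; names that differ only in an ending like _2 or _b are one class to them, and where a whole thing is asked for, a point or a joint stands for the part that bears it (a point fixed in the world has none). Each returns a list of dicts, best first, with "confidence" (0 to 1); they miss things now and then, are a little off and sometimes report something else, mostly with a low value. They report only what shows in the picture. A call takes as long as a camera call. They do not tell look-alikes from the thing itself.
- recognise(picture, target): "bbox" ([left, top, width, height] in pixels, round what is visible of it).
- regions_of(picture, target): "mask" (480x640 bool, what is visible of it) and "bbox" ([left, top, width, height] in pixels, round what is visible of it).
- mark_of(picture, target): "point" ([row, column] in pixels: a listed point, or the origin of a listed thing).
The state is a dict: "clock": time; "qpos": joint angles; "qd": joint speeds; "effort": joint torques, N m; "position": TCP position; "ee_rot": TCP orientation; "contact_force": force on the tool from outside, world axes, zero at the start; "moment": the same for the moment, N m; "width": finger opening in m.
Only numpy, scipy, OpenCV 4.12 (cv2) and the standard library are available. Lean on these libraries where they do the work, as an engineer would, in place of code of your own. Each camera call takes 0.05 s, during which the arm holds its last target.

## Working session

There is one attempt and no reset: what is moved stays moved. The work goes in short steps, Python scripts to look and compute and a shell command to move; the robot and the scene stay as the last step left them, time stands still between calls to the robot, and variables do not carry over. Pictures are saved under pics/ and viewed, and the job is handed in when it is done.

```bash
ls; mkdir -p pics
python3 - <<'E'
from rig import manip, eyes, recognise, regions_of, mark_of
import cv2
print(manip.get_state()); print(manip.grip_point_offset)
for n in ["scene","side","wrist"]:
    p=eyes.get_image(n); cv2.imwrite(f"pics/{n}0.png",p["frame"][:,:,::-1])
    print(n,{k:v for k,v in p.items() if k!="frame"})
    for t in ["screen_sleeve","camera_ring_sleeve","column_top","screen_cap","screen_foot","button_tip","window_mid","screen_pane","screen_hole"]:
        print(t,[(d["point"],round(d["confidence"],2)) for d in mark_of(p,t)])
E
```

```text
pics
{'clock': 0.0, 'qpos': array([ 1.01297683e+00,  2.76643328e-01,  1.50614577e+00, -2.95767524e-05,
        1.36067899e+00, -1.21000555e-01]), 'qd': array([ 0.00047053,  0.00040169, -0.00075007,  0.00034956,  0.00092484,
        0.00104161]), 'effort': array([ 2.86514542e-04, -4.16783059e+01, -2.45803910e+01, -3.17765534e-04,
        1.07578209e-02, -1.21754367e-07]), 'position': array([0.24299428, 0.52055364, 0.2304071 ]), 'ee_rot': array([ 4.17529584e-04,  8.43520118e-01,  5.37096761e-01, -8.39756586e-04]), 'contact_force': array([-0.20609495, -0.13683145,  0.71577427]), 'moment': array([-0.01573332, -0.01842897, -0.03277467]), 'width': 0.0853224415791461}
-0.0187
scene {'K': array([[524.05893914,   0.        , 308.1062798 ],
       [  0.        , 524.05893914, 242.04664266],
       [  0.        ,   0.        ,   1.        ]]), 'k1': -0.024872344237900253, 'rvec': array([ 2.17009987,  0.96249337, -0.43046522]), 'tvec': array([-0.30493487, -0.18731664,  1.61979011]), 'shot': 1}
screen_sleeve [([282.4, 129.6], 0.79), ([333.2, 179.1], 0.69), ([246.6, 304.1], 0.67), ([426.2, 314.5],
[... 1604 characters left out ...]
5)]
wrist {'K': array([[414.73233389,   0.        , 323.64870633],
       [  0.        , 414.73233389, 239.7024682 ],
       [  0.        ,   0.        ,   1.        ]]), 'k1': -0.05574701409907394, 'mount': array([[ 9.99999505e-01,  4.00732813e-04,  9.10529761e-04,
         3.84680120e-04],
       [-6.27051732e-04,  9.64469217e-01,  2.64194505e-01,
        -6.72020076e-02],
       [-7.72306519e-04, -2.64194945e-01,  9.64468991e-01,
        -1.42374422e-01],
       [ 0.00000000e+00,  0.00000000e+00,  0.00000000e+00,
         1.00000000e+00]]), 'shot': 3}
screen_sleeve []
camera_ring_sleeve []
column_top []
screen_cap []
screen_foot []
button_tip []
window_mid []
screen_pane []
screen_hole []
```

View pics/scene0.png

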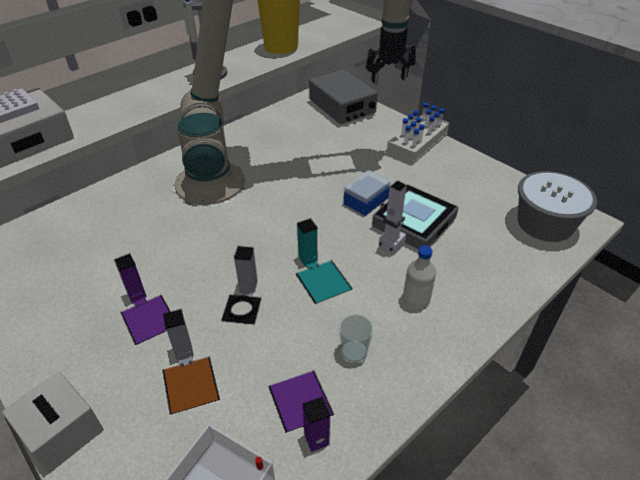

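View pics/side0.png

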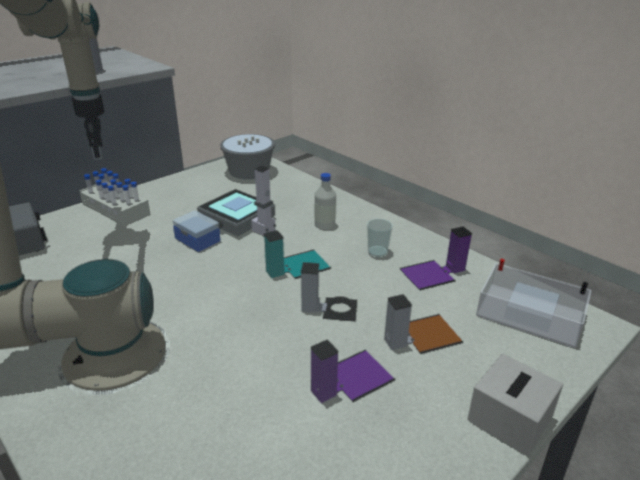

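View pics/wrist0.png

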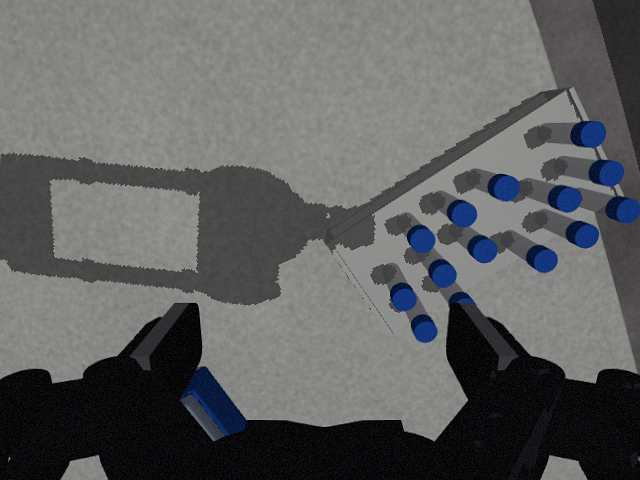

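Scene picture: candidates for the sleeve are grey with an orange pane (180,335), purple (130,278), purple (316,425), turquoise (307,242), and the camera ring, grey with a black plate (245,268). By the description I choose the grey sleeve with the amber pane, which is (398,325) in the side view. The gel box column is at (396,215) in the scene view.

```bash
cat > h.py <<'E'
import numpy as np, cv2
from rig import manip, eyes, recognise, regions_of, mark_of
from scipy.optimize import least_squares
from scipy.spatial.transform import Rotation as R
def qR(q): return R.from_quat([q[1],q[2],q[3],q[0]]).as_matrix()
def pose(p,st=None):
    if "rvec" in p: return cv2.Rodrigues(p["rvec"])[0],np.array(p["tvec"])
    Rt=qR(st["ee_rot"]);M=p["mount"]; Rc=Rt@M[:3,:3]; c=Rt@M[:3,3]+st["position"]
    return Rc.T,-Rc.T@c
def proj(p,X,st=None):
    Rm,t=pose(p,st); Y=np.atleast_2d(X)@Rm.T+t; s=Y[:,:2]/Y[:,2:]
    s=s*(1+p["k1"]*(s**2).sum(1,keepdims=True)); K=p["K"]
    return s@K[:2,:2].T+K[:2,2]   # col,row
def ray(p,uv,st=None):
    K=p["K"]; d=(np.array(uv)-K[:2,2])/np.array([K[0,0],K[1,1]]); s=d.copy()
    for _ in range(10): s=d/(1+p["k1"]*(s@s))
    Rm,t=pose(p,st); return -Rm.T@t, Rm.T@np.array([s[0],s[1],1])
def onz(p,uv,z,st=None):
    o,d=ray(p,uv,st); return o+d*(z-o[2])/d[2]
def save(p,name,box=None,f=1):
    im=p["frame"][:,:,::-1]
    if box: l,t,r,b=box; im=im[t:b,l:r]
    if f!=1: im=cv2.resize(im,None,fx=f,fy=f,interpolation=cv2.INTER_CUBIC)
    cv2.imwrite(f"pics/{name}.png",im)
def yawpts(x,y,a,L):
    c,s=np.cos(a),np.sin(a); L=np.array(L,float)
    return np.c_[x+c*L[:,0]-s*L[:,1], y+s*L[:,0]+c*L[:,1], L[:,2]]
E
python3 - <<'E'
from h import *
P={n:eyes.get_image(n) for n in ["scene","side"]}
save(P["scene"],"c_scene",(100,280,260,430),4.5); save(P["side"],"c_side",(360,270,480,370),6)
save(P["scene"],"g_scene",(330,160,480,270),5); save(P["side"],"g_side",(180,140,310,250),6)
# rough z=0 / known heights
for n,uv,z in [("scene",(183.1,349.3),0),("side",(393.3+0,324.5+0),0)]: pass
print("cap", onz(P["scene"],(170.2+6,317.7),.12), onz(P["scene"],(176,318),.12), onz(P["side"],(398,300),.12))
print("coltop", onz(P["side"],(263.8,168),.213), onz(P["scene"],(398,185),.213))
print("win", onz(P["side"],(236.6,203.5),.051), onz(P["scene"],(417.7,208.5),.051))
for n,thr in [("scene",0),("side",0)]:
    im=cv2.cvtColor(P[n]["frame"],cv2.COLOR_RGB2HSV)
    m=((im[...,0]>5)&(im[...,0]<22)&(im[...,1]>150)&(im[...,2]>60)).astype(np.uint8)
    k,l,st,c=cv2.connectedComponentsWithStats(m); i=1+np.argmax(st[1:,4]); print(n,st[i],c[i], onz(P[n],c[i],.005))
E
```

```text
cap [ 0.48779346 -0.39185412  0.12      ] [ 0.48819196 -0.39257985  0.12      ] [ 0.47997407 -0.39335604  0.12      ]
coltop [0.57024083 0.18127723 0.213     ] [0.57589395 0.18537757 0.213     ]
win [0.55886852 0.31464729 0.051     ] [0.55360011 0.31763617 0.051     ]
scene [ 164  358   54   55 2017] [190.10014874 385.25433813] [ 0.56992606 -0.43365904  0.005     ]
side [ 410  316   50   35 1024] [431.72363281 332.94921875] [ 0.56408487 -0.43647248  0.005     ]
```

View pics/c_scene.png

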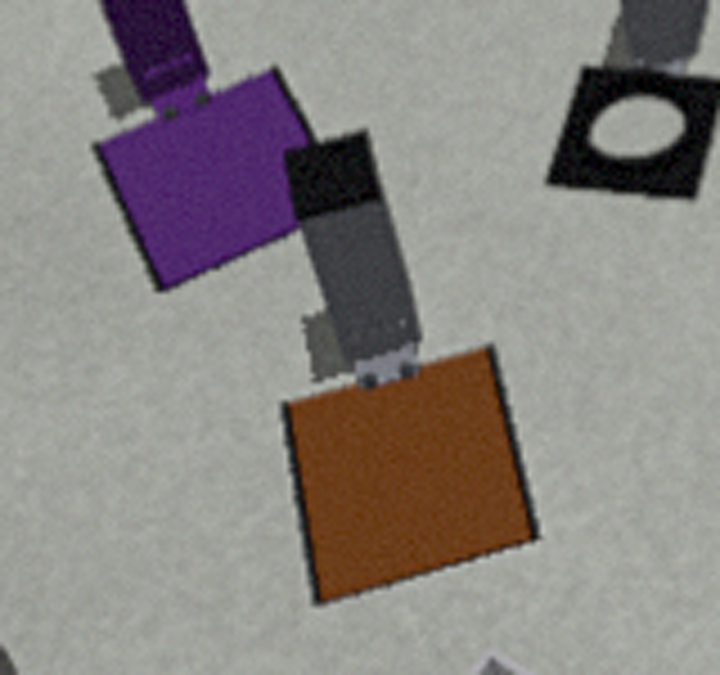

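View pics/g_scene.png

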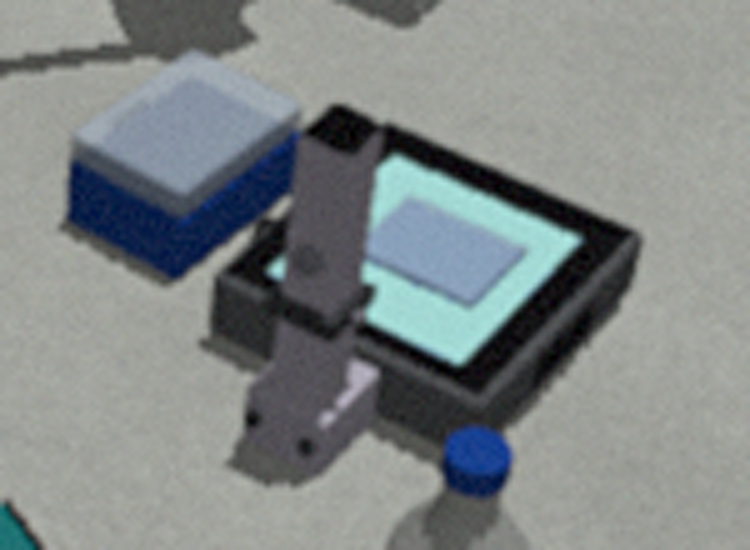

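View pics/g_side.png

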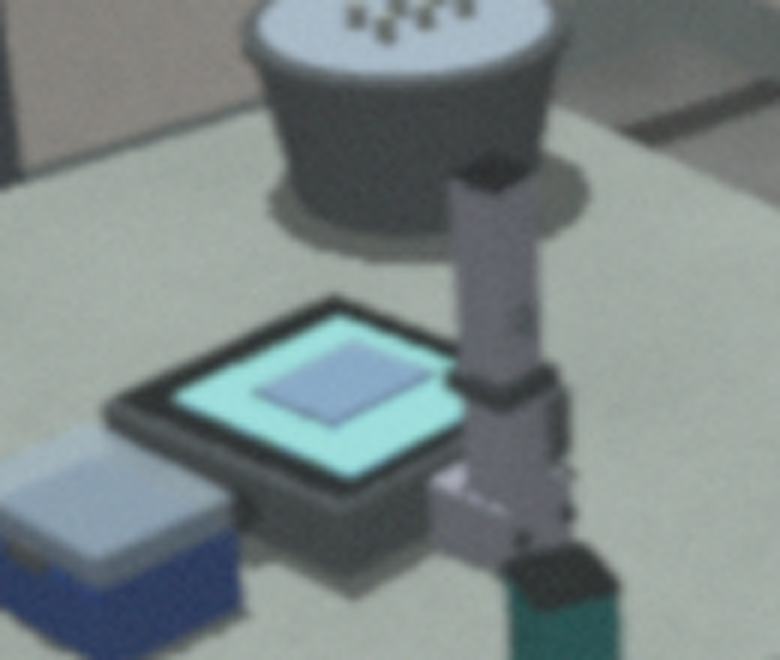

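View pics/c_side.png

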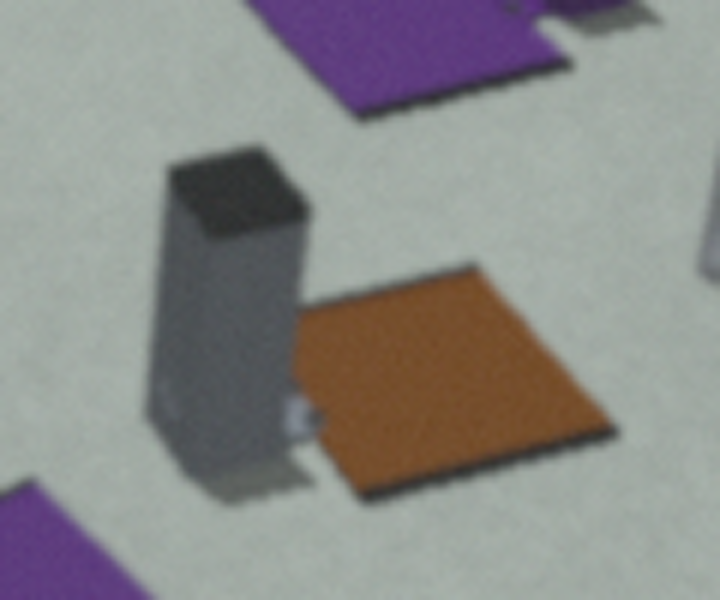

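```bash
cat > fit0.py <<'E'
from h import *
P={n:eyes.get_image(n) for n in ["scene","side"]}
S=lambda a: np.array(a)/4.5+[100,280]; D=lambda a:np.array(a)/6+[360,270]
GS=lambda a: np.array(a)/5+[330,160]; GD=lambda a:np.array(a)/6+[180,140]
pane=[[-.05,.035,.005],[.05,.035,.005],[.05,.145,.005],[-.05,.145,.005]]
h=.01925; cap=[[-h,-h,.12],[h,-h,.12],[h,h,.12],[-h,h,.12]]
# scene: pane near sleeve edge (285,403)-(490,348): sleeve +y is down in image
obs=[("scene",pane,S([(490,348),(285,403),(318,602),(538,538)])[[0,1,2,3]]),
 ("scene",cap,S([(365,132),(288,152),(300,218),(382,200)]))]
def res(v,obs,o):
    return np.concatenate([(proj(P[n],yawpts(*v,L))-uv).ravel() for n,L,uv in obs])
best=None
for flip in [0,1]:
  o=[(n,(np.array(L)*[(-1)**flip,1,1]),uv) for n,L,uv in obs]
  for a in np.linspace(-3,3,9):
    r=least_squares(lambda v:res(v,o,0),[.49,-.39,a])
    if best is None or r.cost<best[0]: best=(r.cost,r.x,flip)
print("scene only",best, np.degrees(best[1][2])); 
v=best[1]; print(np.round(proj(P["side"],yawpts(*v,pane))*6-np.array([360,270])*6), np.round(proj(P["side"],yawpts(*v,cap))*6-np.array([360,270])*6))
# gel box
lb=np.array([[-.085,.03,.05],[.085,.03,.05],[.085,.21,.05],[-.085,.21,.05]])
for a in [0,5,10]:
  c=yawpts(.57,.183,np.radians(a),lb); print(a,np.round((proj(P["scene"],c)-[330,160])*5).tolist())
E
python3 fit0.py
```

```text
scene only (np.float64(2.0847144708157934), array([ 0.48674575, -0.3963086 , -1.97478387]), 0) -113.14678132164633
[[241. 316.]
 [368. 484.]
 [624. 417.]
 [484. 257.]] [[174. 156.]
 [223. 219.]
 [320. 196.]
 [269. 135.]]
0 [[215.0, 268.0], [461.0, 429.0], [674.0, 272.0], [430.0, 130.0]]
5 [[203.0, 273.0], [466.0, 419.0], [653.0, 250.0], [396.0, 122.0]]
10 [[191.0, 277.0], [469.0, 409.0], [630.0, 230.0], [363.0, 116.0]]
```

```bash
cat > fit1.py <<'E'
exec(open('fit0.py').read().split("best=None")[0])
obs+= [("side",pane,np.array([[np.nan]*2,*D([(365,497),(615,430),(475,268)])])),("side",cap,D([(170,172),(213,240),(310,207),(262,148)]))]
rn=lambda v,o:np.nan_to_num(res(v,o,0))
r=least_squares(lambda v:rn(v,obs),[.487,-.396,-1.97]); print("screen",r.x,np.degrees(r.x[2]),r.cost,np.round(r.fun.reshape(-1,2),1).tolist())
nn=[np.nan]*2
lb=np.array([[-.085,.03,.05],[.085,.03,.05],[.085,.21,.05],[-.085,.21,.05]])
b=.015; pl=[[-b,-b,.205],[b,-b,.205],[b,b,.205],[-b,b,.205]]
g=[("scene",lb,np.array([GS((217,280)),GS((480,403)),GS((640,235)),nn])),("side",lb,np.array([nn,nn,GD((335,295)),GD((105,412))])),
 ("side",pl,np.array([GD((495,195)),GD((540,172)),nn,GD((450,180))])),("scene",pl,np.array([GS((303,140)),GS((345,155)),GS((383,130)),nn]))]
r=least_squares(lambda v:rn(v,g),[.57,.183,.15]); print("gel",r.x,np.degrees(r.x[2]),r.cost,np.round(r.fun.reshape(-1,2),1).tolist())
E
python3 fit1.py
```

```text
screen [ 0.48389393 -0.39673502 -1.97195259] -112.98456071405148 20.782915989976082 [[-0.5, -1.0], [-0.6, -0.3], [-0.7, -0.1], [-0.9, -0.5], [-0.1, -0.7], [-1.4, -0.4], [-1.5, -1.0], [-1.0, -2.0], [0.0, 0.0], [-0.2, -1.5], [1.0, -1.6], [0.9, -1.4], [0.0, -2.1], [1.0, -2.9], [1.0, -1.1], [0.4, -1.6]]
gel [0.57344706 0.18931814 0.16301406] 9.340017476281686 11.945913214239223 [[-2.4, -1.1], [0.4, 1.0], [1.0, -1.0], [0.0, 0.0], [0.0, 0.0], [0.0, 0.0], [-0.4, -1.5], [-1.2, -2.0], [0.9, -0.0], [0.5, 0.4], [0.0, 0.0], [0.6, -0.3], [-1.3, -0.8], [1.0, 1.0], [0.0, -0.2], [0.0, 0.0]]
```

```bash
python3 -m inch '[[1,-15,33,-11,0],[1,-15,33,-11,0],[1,-15,33,-11,0],[1,-15,33,-11,0],[1,-15,33,-11,0],[1,-15,33,-11,0],[1,-15,33,-11,0],[1,-15,33,-11,0],[1,-15,33,-11,0],[1,-15,33,-11,0],[1,0,0,0,0],[1,0,0,0,0]]'
python3 - <<'E'
from h import *
st=manip.get_state(); p=eyes.get_image("wrist"); save(p,"w1")
print(st["position"],st["ee_rot"])
for t in ["column_top","window_mid","collar_top","button_tip"]: print(t,[(d["point"],round(d["confidence"],2)) for d in mark_of(p,t)])
print(proj(p,[[.5735,.189,.213],[.554,.3077,.051]],st))
E
```

```text
clock: 2.8
position: [0.4897, 0.2344, 0.3444]
ee_rot: [0.001, 0.842, 0.539, 0.001]
contact_force: [0.5, -0.1, -1.0]
width: 0.0853
[0.48967888 0.23438022 0.34435379] [1.27749917e-03 8.42171772e-01 5.39207492e-01 5.95853655e-04]
column_top [([345.7, 318.1], 0.96)]
window_mid [([214.0, 411.9], 0.63)]
collar_top [([290.8, 319.9], 0.57)]
button_tip []
[[314.52140895 352.42796777]
 [409.90076079 217.10361955]]
```

View pics/w1.png

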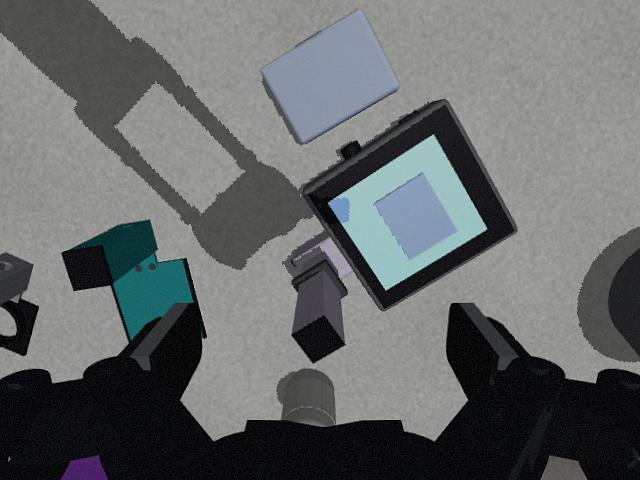

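Run:
```python
import cv2
im=cv2.imread("pics/w1.png"); c=im[225:375,270:410]; cv2.imwrite("pics/w1c.png",cv2.resize(c,None,fx=4,fy=4,interpolation=cv2.INTER_CUBIC))
c=im[90:320,290:530]; cv2.imwrite("pics/w1d.png",cv2.resize(c,None,fx=2.5,fy=2.5,interpolation=cv2.INTER_CUBIC))
```

```text
(no output)
```

View pics/w1c.png

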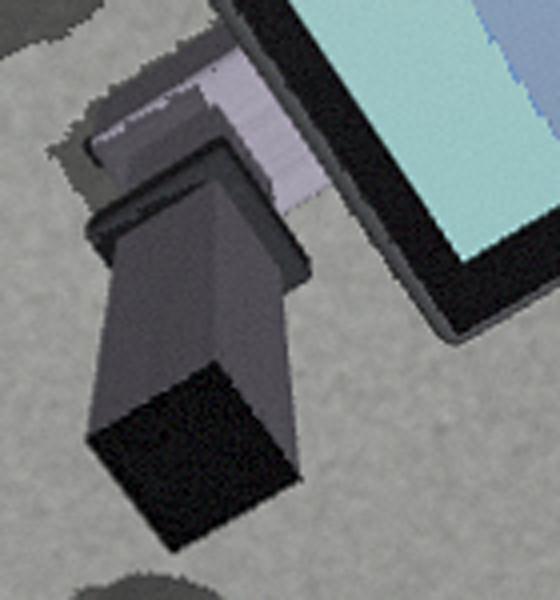

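View pics/w1d.png

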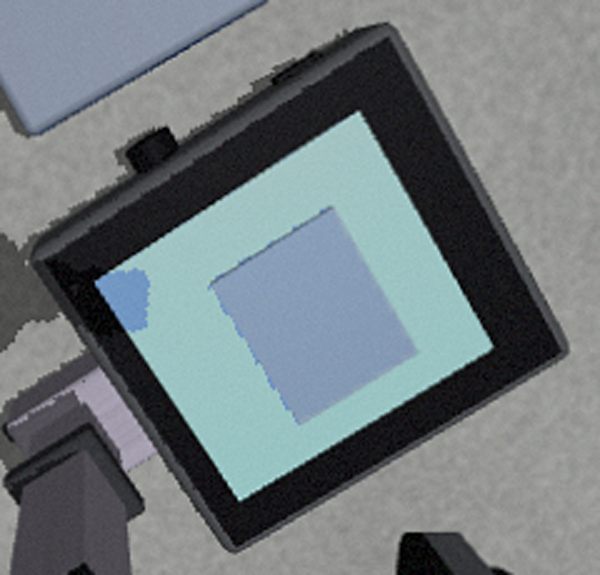

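```bash
cat > fit2.py <<'E'
from h import *
st=manip.get_state(); p=eyes.get_image("wrist")
b=.015; pl=np.array([[-b,-b,.205],[b,-b,.205],[b,b,.205],[-b,b,.205]])
C=lambda a: np.array(a)/4+[270,225]; B=lambda a:np.array(a)/2.5+[290,90]
c=.021; lb=np.array([[-.085,.03,.05],[.085,.03,.05],[.085,.21,.05],[-.085,.21,.05]])
L=np.vstack([pl,[[c,c,.104],[-c,c,.104]],lb])
print(proj(p,yawpts(.573,.189,.163,L),st).round(1).tolist())
# order: (-,-),(+,-),(+,+),(-,+)
uv=np.vstack([C([(87,438),(173,552),(302,480),(215,362),(312,268),(222,140)]),B([(40,250),(235,548),(567,350),(390,30)])])
w=np.array([1]*6+[.5]*4)[:,None]
f=lambda v:((proj(p,yawpts(*v,L),st)-uv)*w).ravel()
r=least_squares(f,[.573,.189,.163]); print(r.x,np.degrees(r.x[2]),r.fun.reshape(-1,2).round(1).tolist())
f6=lambda v:(f(v).reshape(-1,2)[:4]).ravel()
r=least_squares(f6,[.573,.189,.163]); print(r.x,np.degrees(r.x[2]),r.fun.reshape(-1,2).round(1).tolist())
E
python3 fit2.py
```

```text
[[285.1, 345.4], [307.4, 374.0], [339.7, 355.1], [317.8, 325.6], [344.4, 302.8], [320.9, 269.8], [294.8, 201.0], [378.7, 321.9], [517.1, 238.6], [441.5, 103.5]]
[0.56623924 0.19698895 0.15391313] 8.818572686967093 [[-1.0, -0.5], [-0.4, 0.3], [0.2, -0.7], [0.3, -1.4], [1.0, 2.3], [0.3, 0.6], [-3.2, 1.0], [-0.8, 2.9], [2.8, 1.0], [1.0, -3.5]]
[0.56675261 0.19693709 0.1539706 ] 8.821865311888327 [[-0.8, 0.1], [-0.2, 0.9], [0.5, -0.1], [0.5, -0.8]]
```

```bash
python3 -m inch '[[1,0,-20,0,-7],[1,0,-20,0,-7],[1,0,-20,0,-7],[1,0,-20,0,-7],[1,0,-20,0,-7],[1,0,0,0,0],[1,0,0,0,0]]'
python3 - <<'E'
from h import *
st=manip.get_state(); p=eyes.get_image("wrist"); save(p,"w2")
b=.015; pl=np.array([[-b,-b,.205],[b,-b,.205],[b,b,.205],[-b,b,.205]])
uv=proj(p,yawpts(.5667,.197,.154,pl),st); print(uv.round(1).tolist()); l,t=(uv.mean(0)-60).astype(int); t=min(t,360);print(l,t); save(p,"w2c",(max(l,0),max(t,0),l+120,t+120),5)
E
```

```text
clock: 3.68
position: [0.3813, 0.2597, 0.3408]
ee_rot: [-0.001, 0.629, 0.778, -0.002]
contact_force: [0.3, -0.0, -0.9]
width: 0.0853
[[179.9, 412.7], [181.7, 443.2], [218.0, 445.5], [217.2, 415.1]]
139 360
```

View pics/w2c.png

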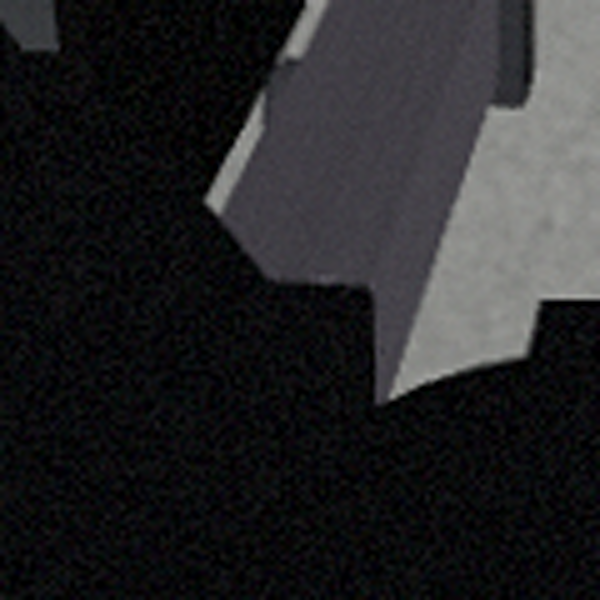

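```bash
python3 -m inch '[[1,3,36,0,0],[1,3,36,0,0],[1,3,36,0,0],[1,3,36,0,0],[1,3,36,0,0],[1,3,36,0,0],[1,3,36,0,7],[1,0,0,0,7],[1,0,0,0,7],[1,0,0,0,7],[1,0,0,0,7],[1,0,0,0,7],[1,0,0,0,7],[1,0,0,0,7],[1,0,0,0,7],[1,0,0,0,7],[1,0,0,0,7],[1,0,0,0,7]]';python3 -m inch '[[1,0,0,0,7],[1,0,0,0,7],[1,0,0,0,7],[1,0,0,0,7],[1,0,0,0,7],[1,0,0,0,7],[1,0,0,0,0],[1,0,0,0,0]]'
python3 - <<'E'
from h import *
st=manip.get_state(); p=eyes.get_image("wrist"); save(p,"w3")
np.save("st3.npy",{k:st[k] for k in ["position","ee_rot"]},allow_pickle=True)
b=.015; pl=np.array([[-b,-b,.205],[b,-b,.205],[b,b,.205],[-b,b,.205]])
uv=proj(p,yawpts(.5667,.197,.154,pl),st); print(uv.round(1).tolist()); l,t=(uv.mean(0)-60).astype(int); t=min(t,360);print(l,t); save(p,"w3c",(max(l,0),max(t,0),l+120,t+120),5)
E
```

```text
clock: 5.23
position: [0.6507, 0.3396, 0.3177]
ee_rot: [0.003, 0.991, 0.136, -0.006]
contact_force: [-0.4, 0.1, -0.2]
width: 0.0851
clock: 5.9
position: [0.6582, 0.3408, 0.309]
ee_rot: [0.007, 0.972, -0.237, -0.006]
contact_force: [0.2, 0.0, -0.3]
width: 0.0852
[[300.8, 478.9], [333.0, 460.9], [308.8, 434.5], [276.3, 453.5]]
244 360
```

View pics/w3c.png

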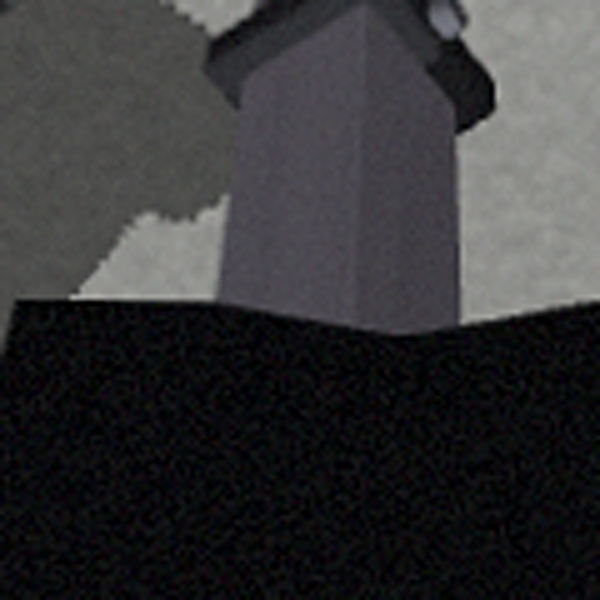

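View pics/w3.png

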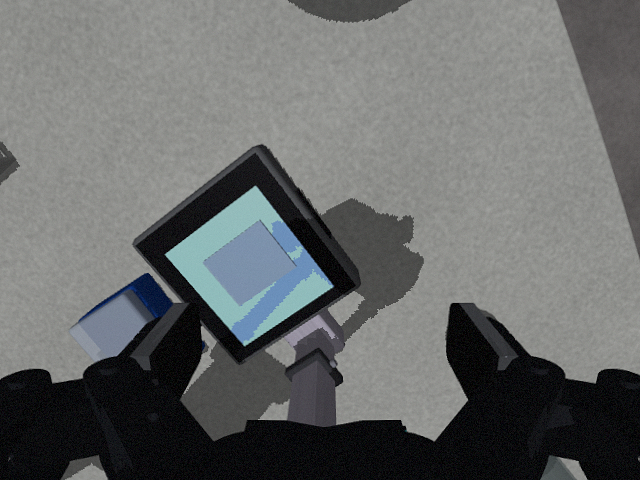

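```bash
python3 - <<'E'
from h import *
st=manip.get_state(); p=eyes.get_image("wrist")
b=.015
lb=np.array([[-.085,.03,.05],[.085,.03,.05],[.085,.21,.05],[-.085,.21,.05]])
def edge(v,cx,cy,row):
    P=proj(p,yawpts(*v,[[cx,cy,z] for z in np.linspace(.12,.205,30)]),st); return np.interp(row,P[:,1],P[:,0])
uv=np.array([(240,362),(135,243),(262,147),(358,283)],float)
for v in [(.5667,.197,.154),(.5687,.195,.154)]:
  print([round(edge(v,cx,cy,420),1) for cx,cy in [(-b,b),(b,b),(b,-b),(-b,-b)]], proj(p,yawpts(*v,lb),st).round(0).tolist(), proj(p,yawpts(*v,[[.021,.021,.104],[.021,-.021,.104],[-.021,.021,.104],[-.021,-.021,.104]]),st).round(1).tolist())
E
python3 - <<'E'
import cv2
im=cv2.imread("pics/w3.png")[330:430,260:370]; cv2.imwrite("pics/w3d.png",cv2.resize(im,None,fx=6,fy=6,interpolation=cv2.INTER_CUBIC))
E
```

```text
[np.float64(281.3), np.float64(309.6), np.float64(332.3), np.float64(305.1)] [[235.0, 368.0], [360.0, 285.0], [251.0, 141.0], [123.0, 243.0]] [[314.4, 350.4], [340.2, 381.1], [279.5, 372.8], [305.6, 402.3]]
[np.float64(284.7), np.float64(313.2), np.float64(335.4), np.float64(308.1)] [[237.0, 368.0], [363.0, 285.0], [254.0, 142.0], [126.0, 243.0]] [[317.3, 351.3], [342.9, 381.9], [282.3, 373.5], [308.4, 403.1]]
```

View pics/w3d.png

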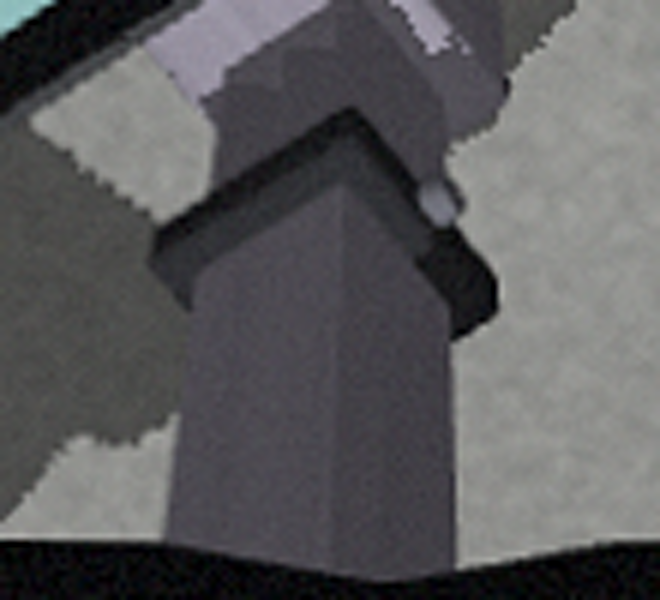

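```bash
python3 -m inch '[[1,9,38,0,0],[1,9,38,0,0],[1,9,38,0,0],[1,9,38,0,0],[1,9,38,0,0],[1,9,38,0,0],[1,9,38,0,0],[1,9,38,0,0],[1,9,38,0,0],[1,9,38,0,0],[1,9,38,0,0],[1,9,38,0,0],[1,9,38,0,0],[1,9,38,0,0],[1,9,38,0,0],[1,9,38,0,0],[1,9,38,0,0],[1,9,38,0,0],[1,9,38,0,-4],[1,0,0,0,0]]'
cat > tool.py <<'E'
from h import *
import sys
st=manip.get_state(); Rt=qR(st["ee_rot"])
print("pos",st["position"].round(4),"yaw",np.degrees(np.arctan2(Rt[1,0],Rt[0,0])).round(2),"toolz",Rt[:,2].round(4),"F",st["contact_force"].round(1),"w",round(st["width"],4),"t",st["clock"],"q",np.round(st["qpos"],2))
if len(sys.argv)>3:
    t=np.array([float(a) for a in sys.argv[1:4]]); print("to target in tool mm",(Rt.T@(t-st["position"])*1000).round(1))
E
python3 tool.py .471 -.424 .3
python3 - <<'E'
from h import *
st=manip.get_state(); p=eyes.get_image("wrist"); save(p,"w4")
E
```

```text
clock: 7.67
position: [0.4861, -0.4129, 0.3168]
ee_rot: [0.009, 0.984, -0.18, -0.002]
contact_force: [0.6, -0.4, -1.0]
width: 0.0851
pos [ 0.4861 -0.4129  0.3168] yaw -20.78 toolz [-0.0068 -0.0174 -0.9998] F [ 0.6 -0.4 -1. ] w 0.0851 t 7.6667 q [-0.8   0.34  1.21 -0.02  1.59 -0.44]
to target in tool mm [-10.1  15.4  17.1]
```

View pics/w4.png

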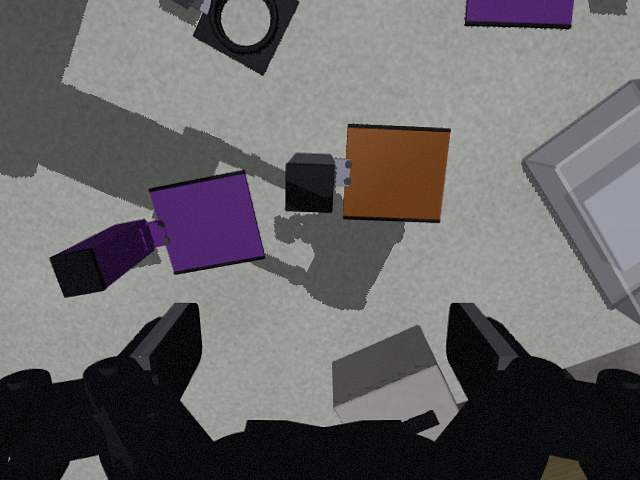

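Run:
```python
import cv2
im=cv2.imread("pics/w4.png")[110:240,270:460]; cv2.imwrite("pics/w4c.png",cv2.resize(im,None,fx=4,fy=4,interpolation=cv2.INTER_CUBIC))
```

```text
(no output)
```

View pics/w4c.png

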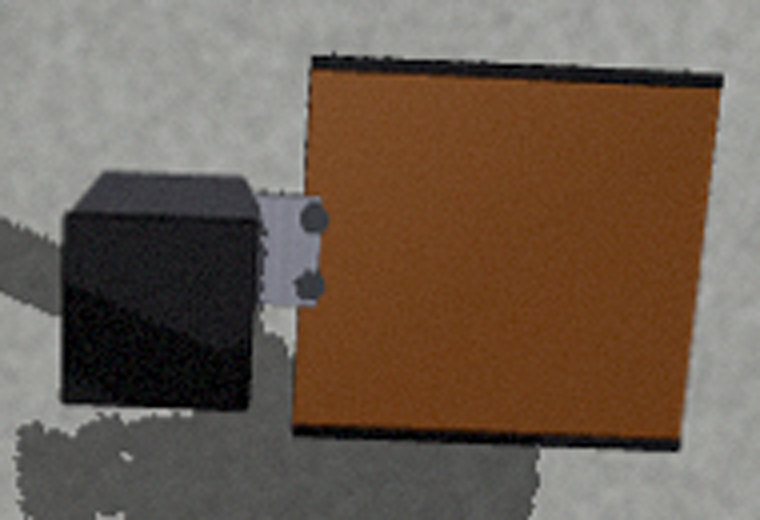

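```bash
python3 - <<'E'
from h import *
st=manip.get_state(); p=eyes.get_image("wrist"); h=.01925
L=np.array([[-.05,.035,.005],[-.05,.145,.005],[.05,.145,.005],[.05,.035,.005],[-h,-h,.12],[-h,h,.12],[h,h,.12],[h,-h,.12]])
uv=np.array([(312,57),(722,75),(680,450),(293,437),(63,214),(257,220),(248,410),(62,403)])/4+[270,110]
f=lambda v:(proj(p,yawpts(*v,L),st)-uv).ravel()
r=least_squares(f,[.484,-.397,-1.97]); print(r.x,np.degrees(r.x[2]),r.fun.reshape(-1,2).round(1).tolist())
g=lambda v:f(v)[8:]
r=least_squares(g,[.484,-.397,-1.97]); print(r.x,np.degrees(r.x[2]))
E
python3 tool.py .4835 -.395 .2
```

```text
[ 0.4810337  -0.39083292 -1.97021133] -112.88479377522243 [[-0.5, 1.3], [-0.1, 1.3], [0.2, -1.3], [-0.4, -1.7], [0.6, 0.3], [-0.3, 0.5], [-0.0, -0.4], [0.3, -0.3]]
[ 0.48092399 -0.39076519 -1.96846278] -112.7846095020593
pos [ 0.4875 -0.4069  0.3172] yaw -20.74 toolz [-0.0055 -0.0117 -0.9999] F [0.7 0.7 0.5] w 0.0853 t 7.7667 q [-0.8   0.34  1.21 -0.01  1.59 -0.44]
to target in tool mm [ -7.8 -11.3 117.1]
```

Run:
```python
from h import *
st=manip.get_state(); p=eyes.get_image("wrist"); h=.01925; s2=manip.get_state()
print(st["position"],s2["position"])
old=cv2.imread("pics/w4.png")[...,::-1]
a=np.float32(cv2.cvtColor(old[100:260,260:470],cv2.COLOR_RGB2GRAY)); b=np.float32(cv2.cvtColor(p["frame"][100:260,260:470],cv2.COLOR_RGB2GRAY))
sh=cv2.phaseCorrelate(a,b); print(sh)
L=np.array([[-.05,.035,.005],[-.05,.145,.005],[.05,.145,.005],[.05,.035,.005],[-h,-h,.12],[-h,h,.12],[h,h,.12],[h,-h,.12]])
uv=np.array([(312,57),(722,75),(680,450),(293,437),(63,214),(257,220),(248,410),(62,403)])/4+[270,110]+np.array(sh[0])
f=lambda v:(proj(p,yawpts(*v,L),st)-uv).ravel()
r=least_squares(f,[.484,-.397,-1.97]); print(r.x,np.degrees(r.x[2]),r.fun.reshape(-1,2).round(1).tolist())
```

```text
[ 0.48747035 -0.40694467  0.31720963] [ 0.48796447 -0.40532615  0.31748359]
((0.977232404693666, 7.049100815017795), 0.5922414148295367)
[ 0.48056311 -0.39399853 -1.97619484] -113.227623703979 [[-0.3, 0.7], [-0.5, 1.4], [-0.8, -2.0], [-0.9, -3.0], [1.3, 0.8], [0.1, 1.3], [-0.0, -0.1], [0.5, -0.3]]
```

```bash
python3 tool.py .480 -.396 .08
```

```text
pos [ 0.488  -0.4053  0.3175] yaw -20.65 toolz [-0.0052 -0.0112 -0.9999] F [ 0.2  0.8 -0.2] w 0.0853 t 7.8167 q [-0.8   0.33  1.21 -0.01  1.59 -0.44]
to target in tool mm [-10.5  -8.8 237.4]
```

```bash
python3 -m inch '[[1,-5,-5,20,2.5],[1,-5,-4,25,0],[1,0,0,30,0],[1,0,0,30,0],[1,0,0,30,0],[1,0,0,0,0]]'; python3 tool.py .480 -.396 .08
```

```text
clock: 8.32
position: [0.4868, -0.385, 0.1837]
ee_rot: [0.007, 0.981, -0.195, 0.004]
contact_force: [-1.6, 1.0, -0.4]
width: 0.0854
pos [ 0.4868 -0.385   0.1837] yaw -22.54 toolz [ 0.005  -0.015  -0.9999] F [-1.6  1.  -0.4] w 0.0854 t 8.3167 q [-0.78  0.37  1.49 -0.01  1.27 -0.38]
to target in tool mm [ -3.1  11.5 103.9]
```

```bash
python3 -m inch '[[1,-2,8,3,0],[1,0,0,0,0],[1,0,0,0,0]]'; python3 tool.py .480 -.396 .08
```

```text
clock: 8.57
position: [0.4837, -0.3891, 0.1836]
ee_rot: [0.007, 0.981, -0.193, 0.005]
contact_force: [0.1, -0.8, -0.1]
width: 0.0854
pos [ 0.4837 -0.3891  0.1836] yaw -22.21 toolz [ 0.0069 -0.0157 -0.9999] F [ 0.1 -0.8 -0.1] w 0.0854 t 8.5667 q [-0.79  0.36  1.49 -0.01  1.27 -0.4 ]
to target in tool mm [ -2.    6.5 103.7]
```

```bash
python3 -m inch '[[1,-2,6,20,1],[1,0,0,25,0],[1,0,0,25,0],[1,0,0,15,0],[1,0,0,0,0],[1,0,0,0,0]]'; python3 tool.py .480 -.396 .08
python3 - <<'E'
from h import *
save(eyes.get_image("wrist"),"w5")
p=eyes.get_image("side"); save(p,"s5",(300,180,480,370),4)
E
```

```text
clock: 9.07
position: [0.4884, -0.4029, 0.1114]
ee_rot: [0.015, 0.979, -0.201, 0.017]
contact_force: [-0.1, -0.1, 1.2]
width: 0.0852
pos [ 0.4884 -0.4029  0.1114] yaw -23.19 toolz [ 0.0275 -0.0359 -0.999 ] F [-0.1 -0.1  1.2] w 0.0852 t 9.0667 q [-0.8   0.42  1.59 -0.01  1.08 -0.39]
to target in tool mm [-11.7  -3.7  30.9]
```

View pics/w5.png

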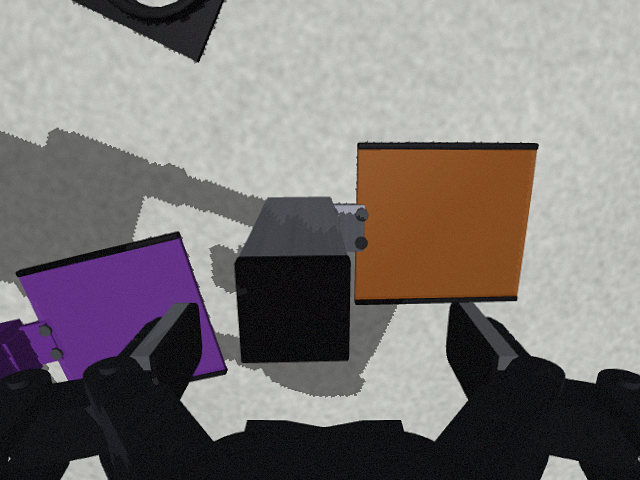

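View pics/s5.png

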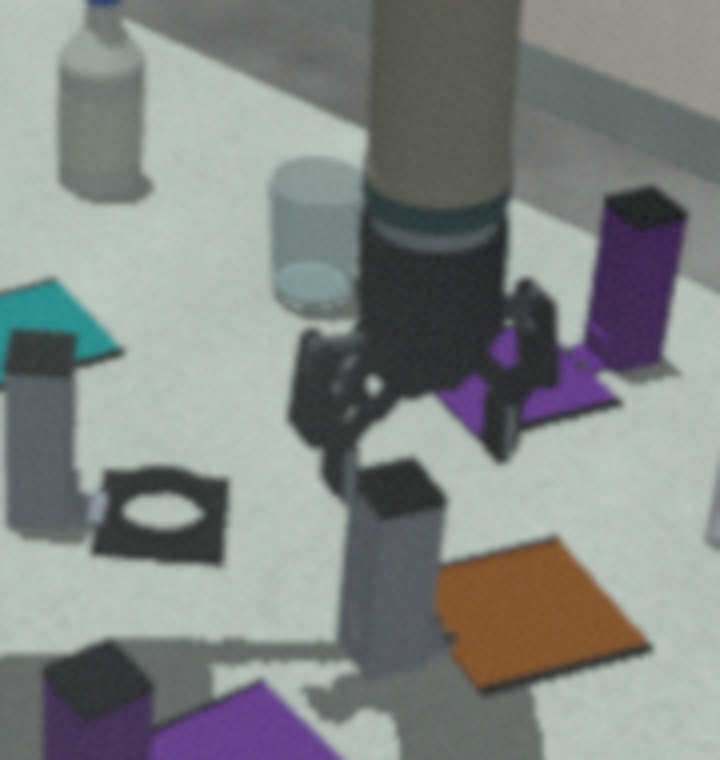

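```bash
python3 -m inch '[[1,-10,-4,-30,0]]'|head -1; python3 tool.py;  python3 -m inch '[[1,0,0,0,0]]'|head -1; python3 tool.py;  python3 -m inch '[[1,0,0,0,0]]'|head -1; python3 tool.py .480 -.396 .08
```

```text
clock: 9.25
pos [ 0.4792 -0.3937  0.1377] yaw -23.21 toolz [ 0.0233 -0.0317 -0.9992] F [-0.5 -0.5  0. ] w 0.0853 t 9.25 q [-0.8   0.39  1.58 -0.01  1.14 -0.39]
clock: 9.33
pos [ 0.4811 -0.3953  0.1445] yaw -23.19 toolz [ 0.0303 -0.0388 -0.9988] F [0.4 0.1 1. ] w 0.0856 t 9.3333 q [-0.8   0.38  1.57 -0.01  1.14 -0.39]
clock: 9.42
pos [ 0.4816 -0.3957  0.1464] yaw -23.18 toolz [ 0.0324 -0.0408 -0.9986] F [-0.1  0.3 -1. ] w 0.0853 t 9.4167 q [-0.8   0.38  1.57 -0.01  1.14 -0.39]
to target in tool mm [-4.4 -0.7 66.3]
```

```bash
python3 -m inch '[[1,-2,0,5,0],[1,0,0,5,0]]'|head -1; python3 tool.py;  python3 -m inch '[[1,0,0,5,0],[1,0,0,5,0]]'|head -1; python3 tool.py;  python3 -m inch '[[1,0,0,5,0],[1,0,0,5,0]]'|head -1; python3 tool.py .480 -.396 .08
```

```text
clock: 9.58
pos [ 0.4818 -0.397   0.1402] yaw -23.16 toolz [ 0.0385 -0.047  -0.9982] F [-0.2 -0.1 -0.6] w 0.0857 t 9.5833 q [-0.8   0.38  1.59 -0.01  1.12 -0.39]
clock: 9.75
pos [ 0.4824 -0.3977  0.1295] yaw -23.16 toolz [ 0.0392 -0.0477 -0.9981] F [ 0.2 -0.1  0.1] w 0.0849 t 9.75 q [-0.8   0.39  1.6  -0.01  1.09 -0.39]
clock: 9.92
pos [ 0.4824 -0.3978  0.1172] yaw -23.16 toolz [ 0.0376 -0.0462 -0.9982] F [-0.5  0.7 -0.1] w 0.0853 t 9.9167 q [-0.8   0.4   1.61 -0.01  1.07 -0.39]
to target in tool mm [-4.9 -1.8 37. ]
```

```bash
python3 -m inch '[[1,0,0,0,0]]'|head -1; python3 tool.py;  python3 -m inch '[[1,0,0,0,0]]'|head -1; python3 tool.py;  python3 -m inch '[[1,0,0,0,0],[1,0,0,0,0]]'|head -1; python3 tool.py .480 -.396 .08
```

```text
clock: 10.0
pos [ 0.4816 -0.3971  0.1151] yaw -23.17 toolz [ 0.0352 -0.0437 -0.9984] F [-1.  -0.3  0.3] w 0.0852 t 10.0 q [-0.8   0.4   1.62 -0.01  1.07 -0.39]
clock: 10.08
pos [ 0.4814 -0.3969  0.1142] yaw -23.17 toolz [ 0.0342 -0.0426 -0.9985] F [ 0.1 -0.6  0.2] w 0.0853 t 10.0833 q [-0.8   0.4   1.62 -0.01  1.07 -0.39]
clock: 10.25
pos [ 0.4812 -0.3967  0.1134] yaw -23.18 toolz [ 0.0332 -0.0416 -0.9986] F [ 0.8 -1.1 -0.7] w 0.0854 t 10.25 q [-0.8   0.41  1.62 -0.01  1.07 -0.39]
to target in tool mm [-3.  -1.  33.3]
```

```bash
python3 -m inch '[[1,-1,0,6,0],[1,-1,0,6,0],[1,-1,0,6,0],[1,0,0,6,0],[1,0,0,5,0],[1,0,0,0,0]]'|head -1; python3 tool.py .480 -.396 .08
python3 - <<'E'
from h import *
save(eyes.get_image("wrist"),"w6")
E
```

```text
clock: 10.75
pos [ 0.4794 -0.397   0.0819] yaw -23.18 toolz [ 0.034  -0.0424 -0.9985] F [-0.2 -0.2 -0.2] w 0.0853 t 10.75 q [-0.8   0.43  1.66 -0.01  0.99 -0.39]
to target in tool mm [ 0.1 -1.2  1.8]
```

View pics/w6.png

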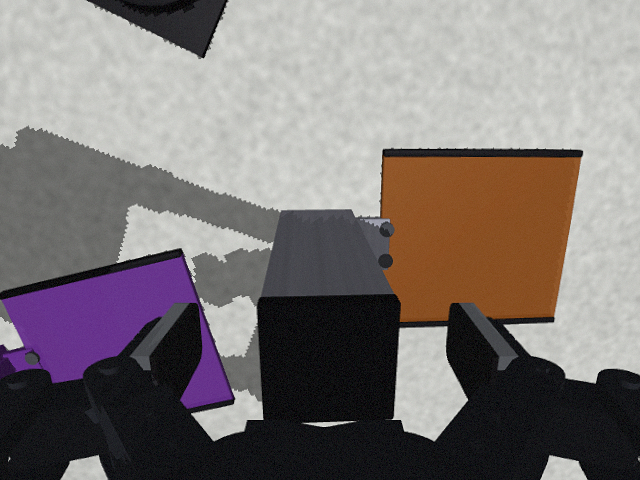

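Run:
```python
from h import *
st=manip.get_state(); p=eyes.get_image("wrist"); h=.01925
Rt=qR(st["ee_rot"])
for off in [(0,0)]:
  L=np.array([[-h,-h,-.038],[h,-h,-.038],[h,h,-.038],[-h,h,-.038]])
  print(proj(p,L@Rt.T+st["position"],st).round(1).tolist())
```

```text
[[255.2, 307.8], [395.7, 307.8], [389.1, 424.8], [261.3, 424.9]]
```

```bash
python3 -m inch '[[-1,0,0,0,0],[-1,0,0,0,0],[-1,0,0,0,0],[-1,0,0,0,0],[-1,0,0,0,0],[-1,0,0,0,0]]' 70; python3 tool.py; python3 -m inch '[[-1,0,0,0,0],[-1,0,0,0,0]]'; python3 tool.py
```

```text
clock: 11.35
position: [0.4799, -0.3978, 0.0844]
ee_rot: [0.018, 0.979, -0.201, 0.022]
contact_force: [0.2, -0.2, -3.7]
width: 0.0375
pos [ 0.4799 -0.3978  0.0844] yaw -23.14 toolz [ 0.0354 -0.0449 -0.9984] F [ 0.2 -0.2 -3.7] w 0.0375 t 11.35 q [-0.8   0.43  1.66 -0.01  1.   -0.39]
clock: 11.52
position: [0.4799, -0.3978, 0.0844]
ee_rot: [0.018, 0.979, -0.201, 0.022]
contact_force: [-0.1, -0.4, -0.4]
width: 0.0381
pos [ 0.4799 -0.3978  0.0844] yaw -23.14 toolz [ 0.0355 -0.045  -0.9984] F [-0.1 -0.4 -0.4] w 0.0381 t 11.5167 q [-0.8   0.43  1.66 -0.01  1.   -0.39]
```

```bash
python3 -m inch '[[-1,0,0,-10,0],[-1,0,0,-20,0],[-1,0,0,-20,0],[-1,0,0,-20,0],[-1,0,0,-20,0],[-1,0,0,-20,0]]'|tail -2; python3 tool.py; python3 -m inch '[[-1,0,0,-20,0],[-1,0,0,-20,0],[-1,0,0,-20,0],[-1,0,0,-20,0],[-1,0,0,-15,0],[-1,0,0,-5,0]]'|tail -2; python3 tool.py
```

```text
contact_force: [0.9, -0.7, -5.5]
width: 0.038
pos [ 0.4707 -0.3869  0.1892] yaw -23.18 toolz [ 0.018  -0.0258 -0.9995] F [ 0.9 -0.7 -5.5] w 0.038 t 12.0167 q [-0.8   0.34  1.52 -0.01  1.25 -0.39]
contact_force: [-0.5, 0.0, -4.5]
width: 0.0379
pos [ 0.4669 -0.3814  0.2955] yaw -23.17 toolz [ 0.0155 -0.0219 -0.9996] F [-0.5  0.  -4.5] w 0.0379 t 12.5167 q [-0.8   0.28  1.35 -0.    1.49 -0.39]
```

```bash
python3 -m inch '[[-1,-4,-15,-15,0],[-1,-8,-30,-15,0],[-1,-8,-34,-5,0],[-1,-8,-34,-3,0],[-1,-8,-34,-3,0],[-1,-8,-34,-3,0],[-1,-8,-34,0,0],[-1,-8,-34,0,0],[-1,-8,-34,0,0],[-1,-8,-34,0,0],[-1,-6,-20,0,0],[-1,-3,-10,0,0]]'|tail -2; python3 tool.py .52 .05 .33; python3 -m inch '[[-1,0,0,0,-4],[-1,0,0,0,-7],[-1,0,0,0,-7],[-1,0,0,0,-7],[-1,0,0,0,-7],[-1,0,0,0,-7]]'|tail -2; python3 tool.py .52 .05 .33
```

```text
contact_force: [-0.2, 0.1, -4.7]
width: 0.0378
pos [ 0.5217 -0.0139  0.3245] yaw -23.7 toolz [-8.000e-04 -1.350e-02 -9.999e-01] F [-0.2  0.1 -4.7] w 0.0378 t 13.5167 q [-0.15  0.16  1.44 -0.01  1.55  0.26]
to target in tool mm [-27.2 -57.8  -6.3]
contact_force: [-0.1, -0.2, -5.0]
width: 0.0377
pos [ 0.5172 -0.0064  0.3181] yaw 16.47 toolz [-0.0142 -0.0078 -0.9999] F [-0.1 -0.2 -5. ] w 0.0377 t 14.0167 q [-0.14  0.16  1.45 -0.01  1.55 -0.43]
to target in tool mm [ 18.5 -53.2 -12.4]
```

```bash
python3 -m inch '[[-1,0,0,-2,-7],[-1,0,0,-2,-7],[-1,0,0,-2,-7],[-1,0,0,-2,-7],[-1,0,0,-2,-7],[-1,0,0,-2,-7],[-1,0,0,-2,-7],[-1,0,0,-2,-7],[-1,0,0,-2,-7],[-1,0,0,-2,-7],[-1,0,0,-2,-7],[-1,0,0,-2,-3],[-1,0,0,-1,0]]'|tail -2; python3 tool.py .5695 .1945 .33
```

```text
contact_force: [-0.2, 0.1, -4.6]
width: 0.0375
pos [ 0.5091 -0.0041  0.3306] yaw 98.57 toolz [-0.041  -0.0029 -0.9992] F [-0.2  0.1 -4.6] w 0.0375 t 15.1 q [-0.14  0.16  1.42 -0.01  1.6  -1.86]
to target in tool mm [187.3  89.3  -2.5]
```

```bash
for i in 1; do python3 -m inch '[[-1,0,0,40,0]]'|head -1; python3 tool.py; python3 -m inch '[[-1,0,0,0,0]]'|head -1; python3 tool.py; python3 -m inch '[[-1,0,0,-40,0]]'|head -1; python3 tool.py;python3 -m inch '[[-1,0,0,0,0]]'|head -1; python3 tool.py; done
python3 - <<'E'
from h import *
save(eyes.get_image("scene"),"sc7",(300,60,500,260),3); save(eyes.get_image("side"),"sd7",(150,50,400,250),3)
E
```

```text
clock: 15.18
pos [ 0.5125 -0.0048  0.2969] yaw 98.5 toolz [-0.0242 -0.0051 -0.9997] F [ 3.3 -0.9 -3.8] w 0.0375 t 15.1833 q [-0.14  0.16  1.49 -0.01  1.51 -1.86]
clock: 15.27
pos [ 0.5016 -0.0033  0.285 ] yaw 98.4 toolz [-0.0528 -0.0011 -0.9986] F [-5.5 -0.4 -8.9] w 0.0376 t 15.2667 q [-0.14  0.17  1.52 -0.01  1.51 -1.86]
clock: 15.35
pos [ 0.498  -0.0025  0.317 ] yaw 98.3 toolz [-0.072   0.0017 -0.9974] F [ 0.7 -0.6 -3.6] w 0.0377 t 15.35 q [-0.14  0.16  1.45 -0.01  1.6  -1.85]
clock: 15.43
pos [ 0.5001 -0.0026  0.322 ] yaw 98.23 toolz [-6.38e-02  6.00e-04 -9.98e-01] F [ 2.5  1.1 -2.8] w 0.0373 t 15.4333 q [-0.14  0.16  1.44 -0.01  1.6  -1.85]
```

View pics/sd7.png

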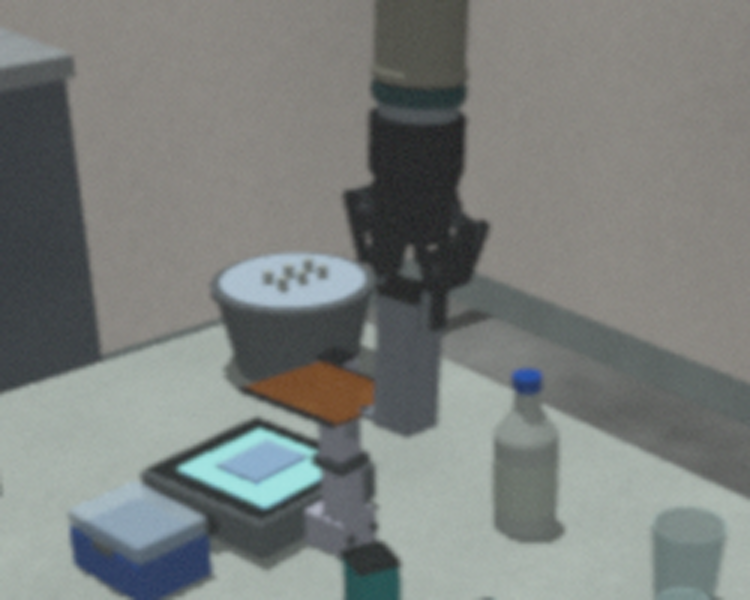

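View pics/sc7.png

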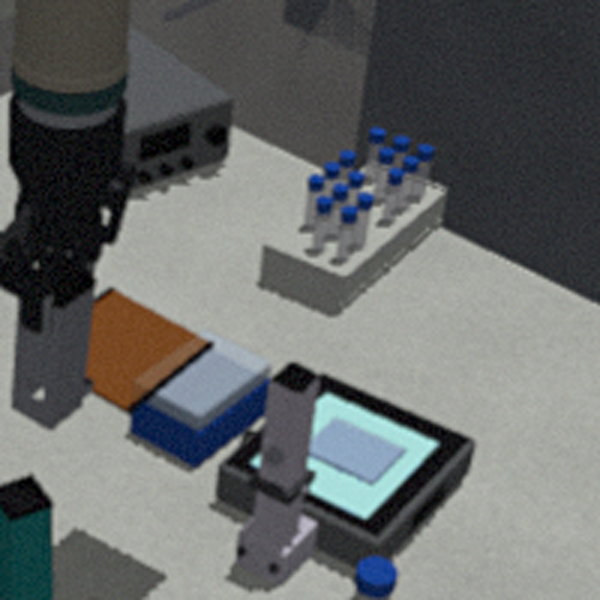

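```bash
python3 -m inch '[[-1,0,20,-6,0],[-1,0,35,-4,0],[-1,0,38,-2,0],[-1,0,38,-2,0]]'|head -1; python3 tool.py; python3 -m inch '[[-1,0,38,-2,0],[-1,0,38,-2,0],[-1,0,38,-2,0],[-1,0,38,-2,0]]'|head -1; python3 tool.py;  python3 -m inch '[[-1,0,38,-2,0],[-1,0,38,-2,0]]'|head -1; python3 tool.py
```

```text
clock: 15.87
pos [0.6262 0.0158 0.3266] yaw 97.95 toolz [-7.030e-02 -5.000e-04 -9.975e-01] F [ 0.6 -0.9 -3.8] w 0.0376 t 15.8667 q [-0.08  0.36  1.15 -0.01  1.7  -1.79]
clock: 16.2
pos [0.7854 0.0378 0.3246] yaw 97.77 toolz [-0.0645 -0.0011 -0.9979] F [ 1.5 -0.5 -3.2] w 0.0378 t 16.2 q [-0.04  0.66  0.65 -0.    1.9  -1.75]
clock: 16.37
pos [0.8544 0.0473 0.3219] yaw 97.73 toolz [-6.030e-02 -8.000e-04 -9.982e-01] F [ 1.7 -0.3 -4.1] w 0.0374 t 16.3667 q [-0.02  0.84  0.28 -0.    2.08 -1.73]
```

```bash
python3 -m inch '[[-1,0,20,0,0],[-1,0,20,0,0]]'|head -1; python3 tool.py; python3 -m inch '[[-1,0,30,0,0],[-1,0,30,0,0]]'|head -1; python3 tool.py
```

```text
clock: 16.53
pos [0.878  0.0523 0.2929] yaw 97.66 toolz [-5.910e-02  8.000e-04 -9.983e-01] F [-0.2 -0.6 -6.6] w 0.0381 t 16.5333 q [-0.02  0.9   0.23 -0.    2.08 -1.72]
clock: 16.7
pos [0.9055 0.0582 0.2651] yaw 97.59 toolz [-0.0257  0.0029 -0.9997] F [ 0.8 -0.8 -4.8] w 0.0378 t 16.7 q [-0.01  0.93  0.22  0.    2.02 -1.72]
```

```bash
python3 -m inch '[[-1,0,30,-15,0],[-1,0,30,-15,0]]'|head -1; python3 tool.py
```

```text
clock: 16.87
pos [0.9221 0.0632 0.2634] yaw 97.53 toolz [ 0.0178  0.0061 -0.9998] F [-0.5  0.3 -4.7] w 0.0378 t 16.8667 q [-0.01  0.93  0.22  0.01  1.97 -1.71]
```

```bash
python3 -m inch '[[-1,0,30,-15,0],[-1,0,30,-15,0]]'|head -1; python3 tool.py;python3 -m inch '[[-1,0,-15,-10,0],[-1,0,-30,-20,0],[-1,0,-35,-20,0],[-1,0,-35,-15,0]]'|head -1; python3 tool.py .5695 .1945 .34
```

```text
clock: 17.03
pos [0.9365 0.068  0.2724] yaw 97.5 toolz [ 0.07    0.0096 -0.9975] F [-0.6  0.2 -4.5] w 0.0379 t 17.0333 q [-0.01  0.92  0.22  0.01  1.93 -1.7 ]
clock: 17.37
pos [0.822  0.0537 0.3262] yaw 97.57 toolz [ 0.0827  0.0109 -0.9965] F [ 0.3 -0.2 -3.3] w 0.0376 t 17.3667 q [-0.02  0.62  0.71  0.01  1.73 -1.73]
to target in tool mm [ 172.8 -229.8  -33.1]
```

```bash
python3 -m inch '[[-1,10,-20,-6,0],[-1,20,-28,-6,0],[-1,22,-28,-5,0],[-1,22,-28,-4,0],[-1,22,-28,-3,0],[-1,22,-28,-3,0],[-1,20,-20,-2,0]]'|head -1; python3 tool.py .5695 .1945 .34; python3 -m inch '[[-1,10,-12,-2,0],[-1,0,0,0,0]]'|head -1; python3 tool.py .5695 .1945 .34
```

```text
clock: 17.95
pos [0.6095 0.1635 0.3671] yaw 96.86 toolz [ 0.1305  0.0094 -0.9914] F [ 0.1 -0.2 -3.9] w 0.0376 t 17.95 q [ 0.16  0.25  1.22 -0.01  1.54 -1.53]
to target in tool mm [ 35.8 -39.2  21.9]
clock: 18.12
pos [0.5878 0.1763 0.376 ] yaw 97.15 toolz [ 0.1397  0.0161 -0.9901] F [ 0.4  1.4 -3.4] w 0.0377 t 18.1167 q [ 0.18  0.21  1.25 -0.01  1.54 -1.51]
to target in tool mm [ 20.3 -20.8  33.4]
```

```bash
python3 -m inch '[[-1,0,0,40,0],[-1,0,0,0,0],[-1,0,0,-41,0],[-1,0,0,0,0],[-1,0,0,40,0],[-1,0,0,0,0],[-1,0,0,-41,0],[-1,0,0,0,0]]'|head -1; python3 tool.py .5695 .1945 .34
```

```text
clock: 18.78
pos [0.5808 0.1738 0.3943] yaw 97.13 toolz [ 0.1631  0.0184 -0.9864] F [ 1.3  1.2 -1. ] w 0.0382 t 18.7833 q [ 0.18  0.19  1.24 -0.01  1.55 -1.51]
to target in tool mm [ 22.  -17.4  52.1]
```

```bash
python3 -m inch '[[-1,0,0,0,0],[-1,0,0,0,0]]'|head -1; python3 tool.py;  python3 -m inch '[[-1,0,0,30,0]]'|head -1; python3 tool.py; python3 -m inch '[[-1,0,0,0,0]]'|head -1; python3 tool.py; python3 -m inch '[[-1,0,0,0,0]]'|head -1; python3 tool.py
```

```text
clock: 18.95
pos [0.5836 0.1735 0.4017] yaw 97.06 toolz [ 0.1765  0.0203 -0.9841] F [-0.2  0.5 -3.6] w 0.0377 t 18.95 q [ 0.18  0.18  1.23 -0.01  1.55 -1.51]
clock: 19.03
pos [0.5925 0.1747 0.3813] yaw 97.05 toolz [ 0.1944  0.0236 -0.9806] F [ 0.9 -0.2 -3.1] w 0.0374 t 19.0333 q [ 0.18  0.19  1.28 -0.01  1.48 -1.51]
clock: 19.12
pos [0.5908 0.174  0.3761] yaw 97.02 toolz [ 0.1852  0.0216 -0.9825] F [-1.6  0.1 -6.7] w 0.0374 t 19.1167 q [ 0.18  0.19  1.29 -0.01  1.48 -1.51]
clock: 19.2
pos [0.5916 0.174  0.3782] yaw 97.01 toolz [ 0.1888  0.0222 -0.9818] F [ 1.2 -0.1 -2.8] w 0.0376 t 19.2 q [ 0.18  0.19  1.28 -0.01  1.48 -1.51]
```

```bash
python3 -m inch '[[-1,0,0,0,0],[-1,0,0,0,0]]'|head -1; python3 tool.py;  python3 -m inch '[[-1,0,40,0,0],[-1,0,0,0,0],[-1,0,0,0,0]]'|head -1; python3 tool.py; python3 -m inch '[[-1,0,-40,0,0],[-1,0,0,0,0],[-1,0,0,0,0]]'|head -1; python3 tool.py
```

```text
clock: 19.37
pos [0.5922 0.1739 0.38  ] yaw 97.0 toolz [ 0.1903  0.0224 -0.9815] F [-0.3 -0.8 -3.8] w 0.0378 t 19.3667 q [ 0.18  0.19  1.28 -0.01  1.48 -1.51]
clock: 19.62
pos [0.6291 0.1786 0.3844] yaw 97.03 toolz [ 0.18    0.0208 -0.9835] F [-1.6  0.  -4.9] w 0.0375 t 19.6167 q [ 0.18  0.26  1.18 -0.01  1.52 -1.52]
clock: 19.87
pos [0.5892 0.1733 0.3706] yaw 97.0 toolz [ 0.1707  0.0187 -0.9851] F [ 1.5  0.6 -4.8] w 0.0378 t 19.8667 q [ 0.18  0.2   1.29 -0.01  1.48 -1.51]
```

```bash
python3 -m inch '[[-1,0,41,0,0],[-1,0,0,0,0],[-1,0,-41,0,0],[-1,0,0,0,0],[-1,0,41,0,0],[-1,0,0,0,0],[-1,0,-41,0,0],[-1,0,0,0,0]]'|head -1; python3 tool.py .5695 .1945 .34
```

```text
clock: 20.53
pos [0.5765 0.1716 0.354 ] yaw 97.05 toolz [ 0.1278  0.0116 -0.9917] F [-2.9  0.2 -7. ] w 0.0379 t 20.5333 q [ 0.18  0.2   1.31 -0.01  1.5  -1.51]
to target in tool mm [23.7 -5.9 13.3]
```

```bash
python3 -m inch '[[-1,0,41,-1,0],[-1,0,0,-1,0],[-1,0,-41,-1,0],[-1,0,0,-1,0],[-1,0,41,-1,0],[-1,0,0,-1,0],[-1,0,-41,-1,0],[-1,0,0,-1,0],[-1,0,41,-1,0],[-1,0,0,-1,0],[-1,0,-41,-1,0],[-1,0,0,-1,0]]'|head -1; python3 tool.py .5695 .1945 .34
```

```text
clock: 21.53
pos [0.5656 0.1703 0.3547] yaw 97.09 toolz [ 0.0962  0.0063 -0.9953] F [-3.1  0.  -6.4] w 0.0373 t 21.5333 q [ 0.18  0.21  1.31 -0.01  1.53 -1.51]
to target in tool mm [23.7  5.4 15.2]
```

```bash
python3 -m inch '[[-1,0,41,0,0],[-1,0,0,0,0],[-1,0,-41,0,0],[-1,0,0,0,0],[-1,0,41,0,0],[-1,0,0,0,0],[-1,0,-41,0,0],[-1,0,0,0,0],[-1,0,41,0,0],[-1,0,0,0,0],[-1,0,-38,0,0],[-1,0,0,0,0]]'|head -1; python3 tool.py .5695 .1945 .34
```

```text
clock: 22.53
pos [0.5633 0.17   0.3478] yaw 97.13 toolz [ 0.0766  0.0029 -0.9971] F [-3.6 -0.9 -6.3] w 0.0379 t 22.5333 q [ 0.18  0.21  1.31 -0.01  1.54 -1.51]
to target in tool mm [23.6  8.6  8.3]
```

```bash
python3 -m inch '[[-1,6,41,0,-1],[-1,6,0,0,-1],[-1,6,-41,0,0],[-1,3,0,0,0],[-1,0,41,0,0],[-1,0,0,0,0],[-1,0,-38,0,0],[-1,0,0,0,0],[-1,0,0,0,0]]'|head -1; python3 tool.py .5695 .1945 .32
python3 - <<'E'
from h import *
p=eyes.get_image("scene");save(p,"sc8",(330,100,480,260),4.5); q=eyes.get_image("side"); save(q,"sd8",(200,90,320,240),5)
E
```

```text
clock: 23.28
pos [0.5599 0.1904 0.3439] yaw 99.25 toolz [ 6.650e-02  7.000e-04 -9.978e-01] F [ 0.9 -0.6 -4. ] w 0.0375 t 23.2833 q [ 0.22  0.23  1.3  -0.01  1.55 -1.51]
to target in tool mm [ 2.7  8.6 24.5]
```

View pics/sc8.png

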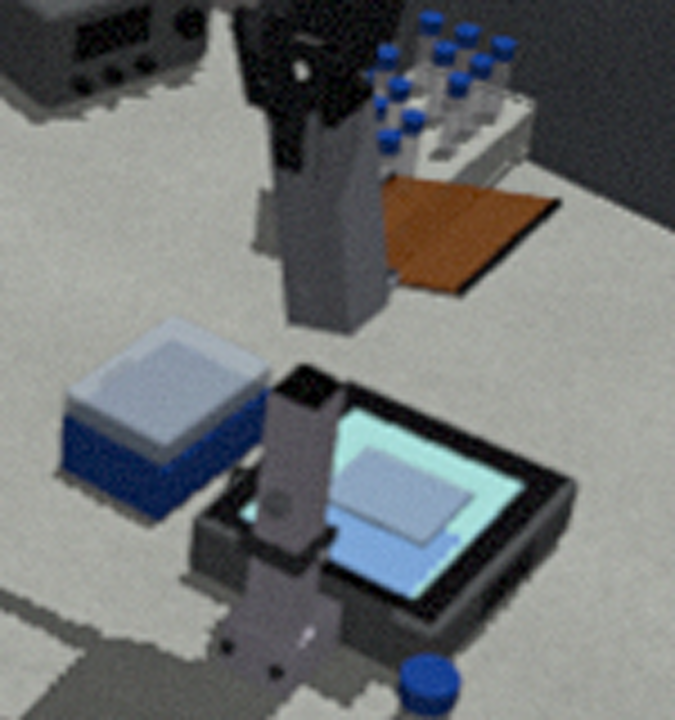

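View pics/sd8.png

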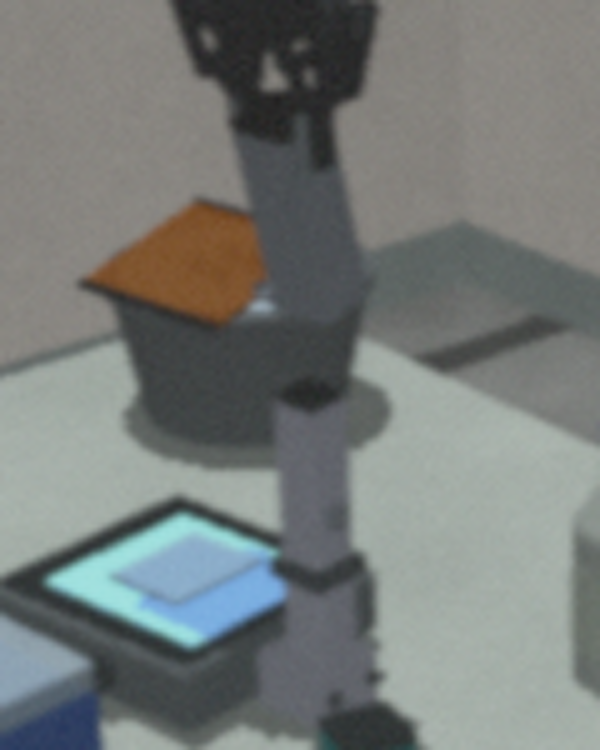

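```bash
cat > fitsl.py <<'E'
from h import *
import sys
def fit(P,obs,x0):
    f=lambda v: np.concatenate([ (proj(P[n], np.array(L)@R.from_rotvec([v[4],v[5],0]).as_matrix().T@np.array([[np.cos(v[3]),np.sin(v[3]),0],[-np.sin(v[3]),np.cos(v[3]),0],[0,0,1]])+v[:3])-uv).ravel() for n,L,uv in obs]+[ (v[4:]-x0[4:])*2])
    return least_squares(f,x0)
E
python3 - <<'E'
from fitsl import *
P={n:eyes.get_image(n) for n in ["scene","side"]}
S=lambda a:np.array(a)/4.5+[330,100]; D=lambda a:np.array(a)/5+[200,90]
h=.01925
f_=[[-h,-h,0],[h,-h,0],[h,h,0]]
obs=[("scene",f_,S([(288,322),(347,333),(388,300)])),("scene",[[-.05,.145,.005],[.05,.145,.005]],S([(557,203),(460,293)])) ,
 ("side",[[-.05,.145,.005],[-.05,.035,.005],[.05,.145,.005]],D([(80,283),(222,325),(200,200)]))]
r=fit(P,obs,np.array([.576,.19,.26,.157,0,0.15])); print(r.x.round(4),np.degrees(r.x[3:]).round(1),r.fun[:-2].reshape(-1,2).round(1).tolist())
E
```

```text
[ 0.5714  0.2067  0.2465 -0.1061 -0.1065  0.0184] [-6.1 -6.1  1.1] [[-1.5, -4.3], [-3.4, 1.3], [-0.8, 4.2], [-22.1, -2.3], [29.0, -3.4], [2.2, -0.8], [-8.1, -1.3], [7.3, 9.2]]
```

```bash
python3 - <<'E'
from fitsl import *
P={n:eyes.get_image(n) for n in ["scene","side"]}
S=lambda a:np.array(a)/4.5+[330,100]; D=lambda a:np.array(a)/5+[200,90]
h=.01925
f_=[[-h,-h,0],[h,-h,0],[h,h,0]]
obs=[("scene",f_,S([(288,322),(347,333),(388,300)])),("scene",[[.05,.145,.005],[.05,.035,.005]],S([(557,203),(460,293)])) ,
 ("side",[[-.05,.145,.005],[-.05,.035,.005],[.05,.145,.005]],D([(80,283),(222,325),(200,200)]))]
r=fit(P,obs,np.array([.576,.19,.26,.157,0,0.15])); print(r.x.round(4),np.degrees(r.x[3:]).round(1),r.fun[:-2].reshape(-1,2).round(1).tolist())
for k in ["scene","side"]:
    r=fit(P,[o for o in obs if o[0]==k],np.array([.576,.19,.26,.157,0,0.15])); print(k,r.x.round(4),np.degrees(r.x[3:]).round(1))
E
python3 tool.py
```

```text
[ 0.5852  0.1913  0.2607  0.1648 -0.0363 -0.217 ] [  9.4  -2.1 -12.4] [[-0.7, -0.1], [0.7, 0.5], [0.2, 0.5], [0.2, -0.2], [-0.5, -0.6], [0.7, 0.0], [-0.5, -0.4], [-0.2, 0.3]]
scene [ 0.5777  0.202   0.2521  0.1559 -0.027  -0.1999] [  8.9  -1.5 -11.5]
side [ 0.5544  0.1451  0.2819  0.1687 -0.0318 -0.2044] [  9.7  -1.8 -11.7]
pos [0.5602 0.1904 0.3438] yaw 99.25 toolz [ 6.510e-02  6.000e-04 -9.979e-01] F [-0.5  0.5 -4.3] w 0.0375 t 23.5833 q [ 0.22  0.23  1.3  -0.01  1.55 -1.51]
```

```bash
python3 -m inch '[[-1,0,-8,5,0],[-1,0,-7,6,0],[-1,0,0,6,0],[-1,0,0,6,0],[-1,0,0,6,0],[-1,0,0,6,0],[-1,0,0,2,0],[-1,0,0,0,0]]' 40|tail -2; python3 tool.py
python3 - <<'E'
from h import *
p=eyes.get_image("scene");save(p,"sc9",(330,100,480,260),4.5); q=eyes.get_image("side"); save(q,"sd9",(200,90,320,240),5)
E
```

```text
contact_force: [-0.2, 0.6, -4.1]
width: 0.0376
pos [0.5505 0.1883 0.3034] yaw 99.21 toolz [ 0.0689  0.0014 -0.9976] F [-0.2  0.6 -4.1] w 0.0376 t 24.25 q [ 0.22  0.22  1.41 -0.01  1.45 -1.51]
```

View pics/sc9.png

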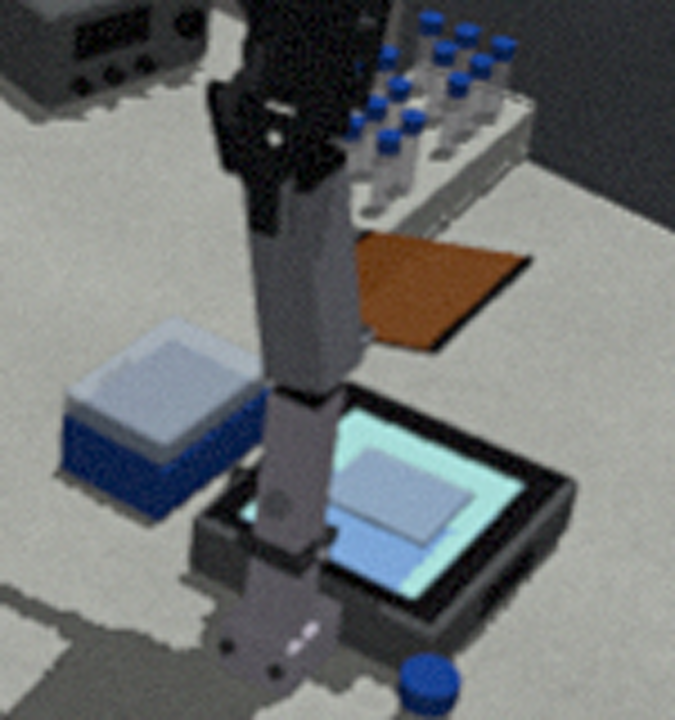

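View pics/sd9.png

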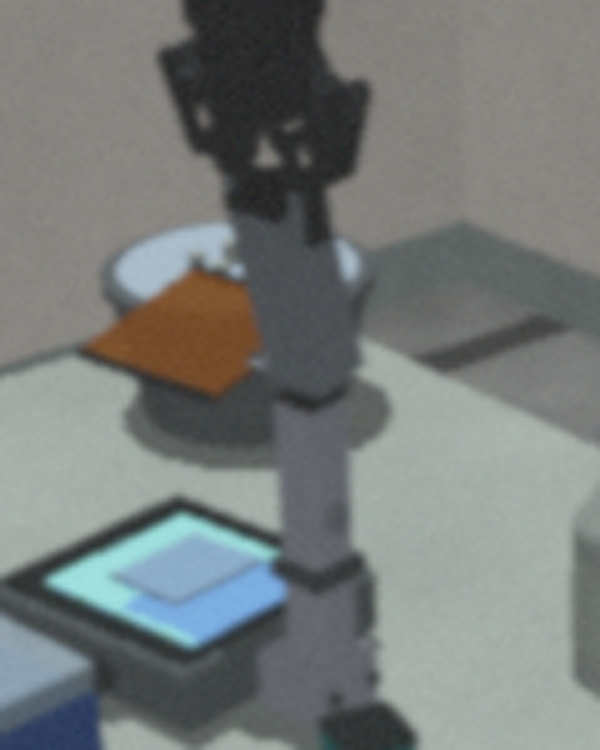

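```bash
python3 -m inch '[[-1,0,0,5,0],[-1,0,0,5,0],[-1,0,0,3,0],[-1,0,0,0,0]]'|tail -2; python3 tool.py; python3 -m inch '[[-1,0,3,3,0],[-1,0,4,1,0],[-1,0,4,1,0],[-1,0,4,1,0]]'|tail -2; python3 tool.py
```

```text
contact_force: [-0.6, 0.9, -4.2]
width: 0.0377
pos [0.5492 0.1882 0.2938] yaw 99.22 toolz [ 0.0676  0.0018 -0.9977] F [-0.6  0.9 -4.2] w 0.0377 t 24.6833 q [ 0.22  0.22  1.43 -0.01  1.42 -1.51]
contact_force: [-4.4, -1.6, 2.7]
width: 0.0377
pos [0.5584 0.1902 0.2923] yaw 99.26 toolz [ 0.0587  0.001  -0.9983] F [-4.4 -1.6  2.7] w 0.0377 t 25.0167 q [ 0.22  0.24  1.41 -0.01  1.44 -1.51]
```

```bash
python3 -m inch '[[-1,0,4,0,0],[-1,0,4,0,0],[-1,0,4,1,0],[-1,0,4,1,0]]'|tail -2; python3 tool.py
python3 - <<'E'
from h import *
p=eyes.get_image("scene");save(p,"sc10",(330,100,480,260),4.5); q=eyes.get_image("side"); save(q,"sd10",(200,90,320,240),5)
E
```

```text
contact_force: [-6.0, -0.8, 4.7]
width: 0.0376
pos [0.5677 0.1919 0.2916] yaw 99.29 toolz [ 0.0437 -0.0014 -0.999 ] F [-6.  -0.8  4.7] w 0.0376 t 25.35 q [ 0.22  0.26  1.38 -0.01  1.46 -1.52]
```

View pics/sd10.png

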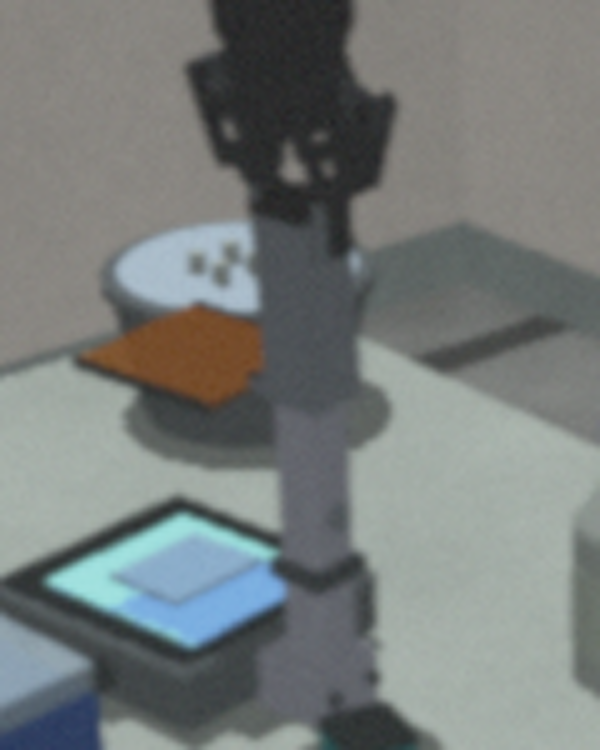

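View pics/sc10.png

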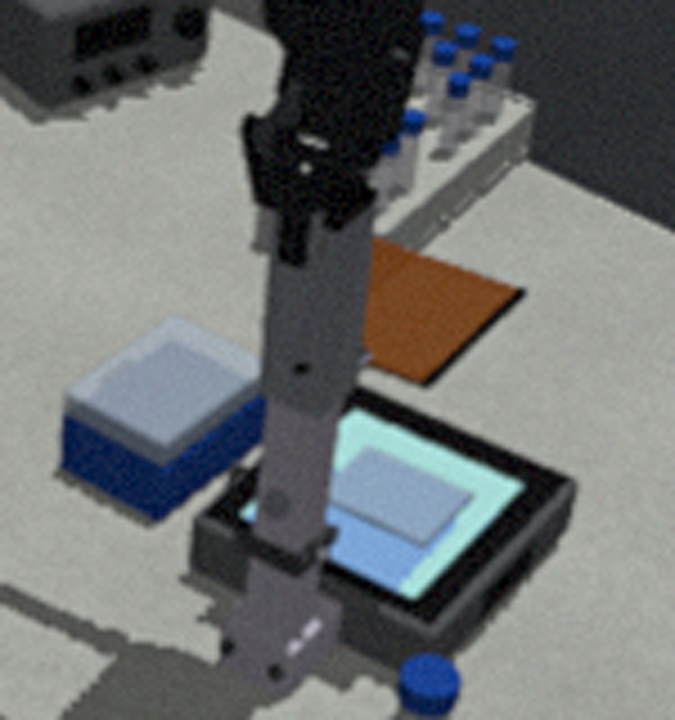

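```bash
python3 -m inch '[[-1,0,2,4,0],[-1,0,2,5,0],[-1,0,1,5,0],[-1,0,1,5,0]]'|tail -2; python3 tool.py
```

```text
contact_force: [-4.5, -0.0, -2.2]
width: 0.0374
pos [0.5722 0.1931 0.2762] yaw 99.28 toolz [ 4.220e-02 -2.000e-04 -9.991e-01] F [-4.5 -0.  -2.2] w 0.0374 t 25.7833 q [ 0.22  0.28  1.39 -0.01  1.43 -1.52]
```

```bash
python3 -m inch '[[-1,0,0,6,0],[-1,0,0,6,0],[-1,0,0,6,0],[-1,0,0,6,0]]'|tail -2; python3 tool.py; python3 -m inch '[[-1,0,0,6,0],[-1,0,0,5,0],[-1,0,0,4,0]]'|tail -2; python3 tool.py
```

```text
contact_force: [-3.9, -1.1, -3.6]
width: 0.0378
pos [0.5722 0.1931 0.2476] yaw 99.28 toolz [ 3.810e-02 -8.000e-04 -9.993e-01] F [-3.9 -1.1 -3.6] w 0.0378 t 26.1167 q [ 0.22  0.29  1.44 -0.01  1.37 -1.52]
contact_force: [-4.3, -0.2, -3.1]
width: 0.0379
pos [0.5721 0.193  0.2294] yaw 99.28 toolz [ 0.0354 -0.0011 -0.9994] F [-4.3 -0.2 -3.1] w 0.0379 t 26.3667 q [ 0.22  0.3   1.47 -0.01  1.33 -1.52]
```

```bash
python3 -m inch '[[-1,0,-0.5,2,0],[-1,0,-0.5,2,0]]'|tail -2; python3 tool.py
python3 - <<'E'
from h import *
p=eyes.get_image("scene");save(p,"sc11",(330,100,480,260),4.5); q=eyes.get_image("side"); save(q,"sd11",(200,90,320,240),5)
E
```

```text
contact_force: [-7.2, -1.0, 12.4]
width: 0.0377
pos [0.5721 0.1931 0.2279] yaw 99.28 toolz [ 3.900e-02 -5.000e-04 -9.992e-01] F [-7.2 -1.  12.4] w 0.0377 t 26.5333 q [ 0.22  0.3   1.48 -0.01  1.32 -1.52]
```

View pics/sc11.png

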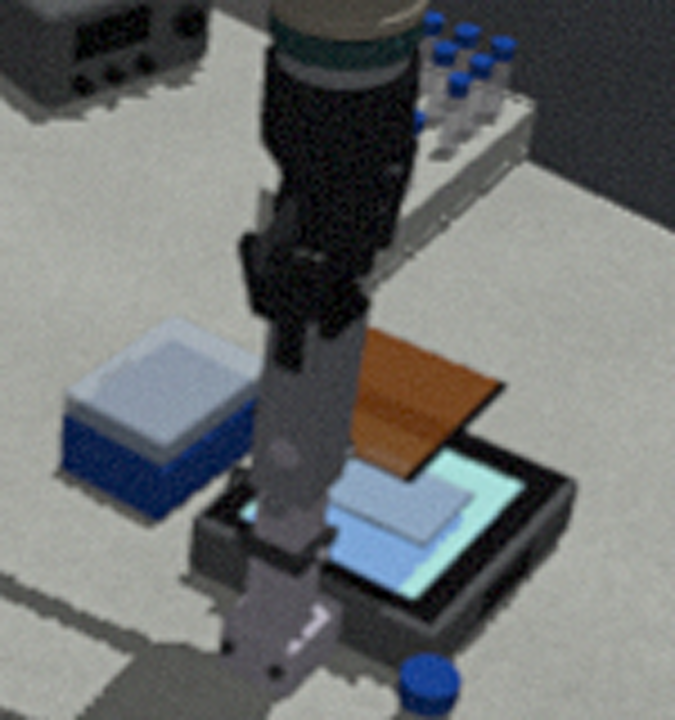

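View pics/sd11.png

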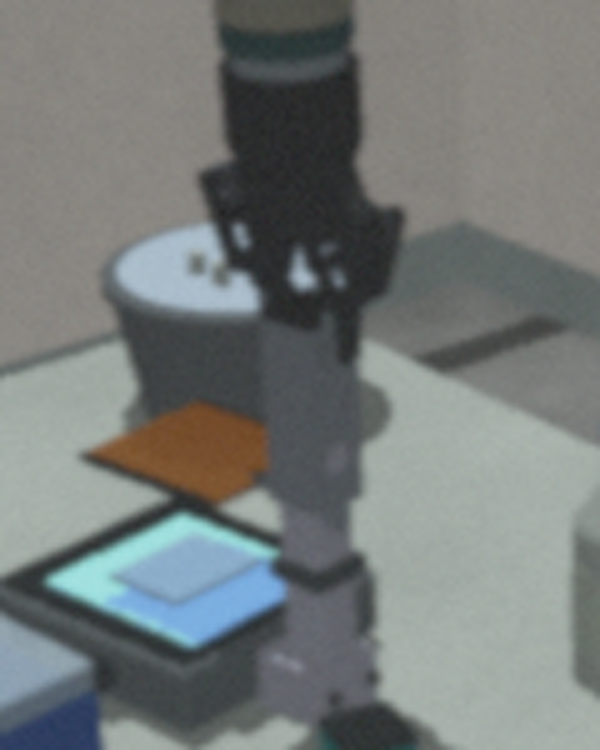

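```bash
python3 -m inch '[[-1,0,-1,-1,0],[0.2,0,0,0,0],[1,0,0,0,0],[1,0,0,0,0],[1,0,0,0,0]]'|tail -2; python3 tool.py
python3 - <<'E'
from h import *
p=eyes.get_image("scene");save(p,"sc12",(330,100,480,260),4.5)
for uv in [(420,90),(500,140),(600,215)]: print(onz(p,uv,0))
q=eyes.get_image("side"); save(q,"sd12",(180,90,320,240),5)
print(onz(q,(0,97),0.0),onz(q,(172,72),0))
E
```

```text
contact_force: [0.0, -0.0, 0.7]
width: 0.0835
pos [0.5794 0.1942 0.2338] yaw 99.28 toolz [ 0.0616  0.0036 -0.9981] F [ 0.  -0.   0.7] w 0.0835 t 27.05 q [ 0.22  0.3   1.47 -0.01  1.31 -1.52]
[0.06654896 0.9319093  0.        ]
[0.47641564 0.8540885  0.        ]
[0.88935607 0.72889782 0.        ]
[0.40902145 2.13804699 0.        ] [1.31966095 2.02336601 0.        ]
```

View pics/sc12.png

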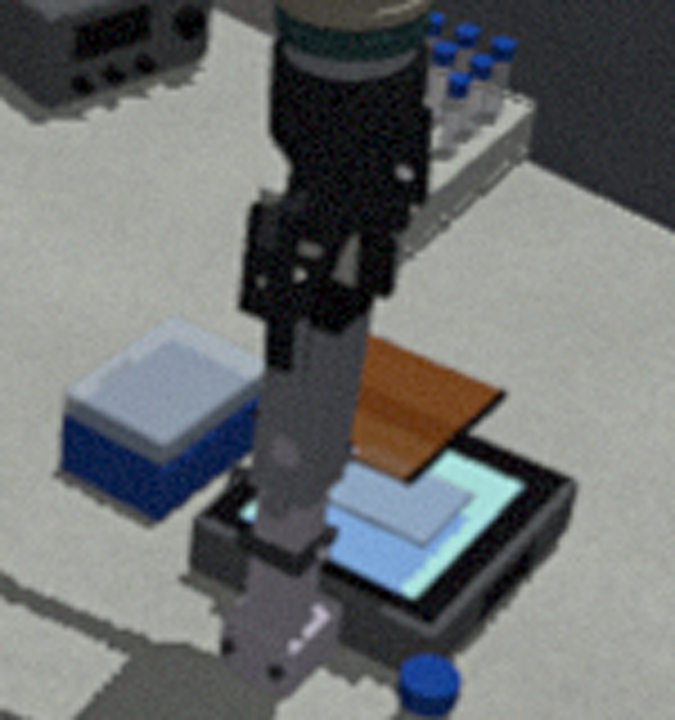

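View pics/sd12.png

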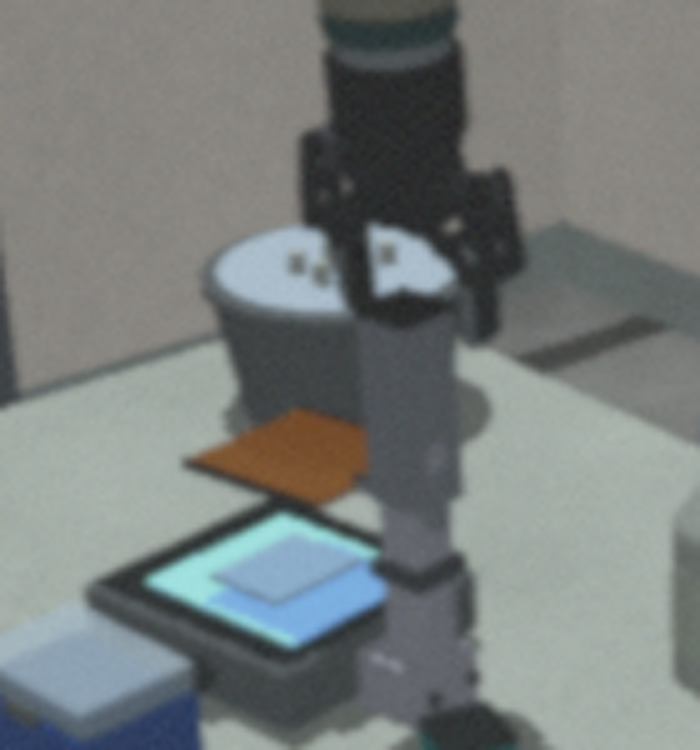

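```bash
python3 -m inch '[[1,0,0,-20,0],[1,0,0,-35,0],[-1,5,-8,-35,0],[-1,15,-20,-30,0],[-1,24,-28,-16,0],[-1,24,-28,-16,0],[-1,24,-28,-16,0],[-1,24,-28,-16,0],[-1,24,-28,-16,0],[-1,24,-28,-16,0],[-1,24,-28,-14,0],[-1,24,-28,-14,0],[-1,24,-28,-14,0],[-1,24,-28,-14,0],[-1,24,-28,-14,0],[-1,24,-28,-14,0]]'|head -1; python3 tool.py -.1 .6 .6
python3 - <<'E'
from h import *
save(eyes.get_image("scene"),"sc13",(330,100,480,260),4)
E
```

```text
clock: 28.48
pos [0.1454 0.4461 0.5197] yaw 98.32 toolz [ 0.0665  0.0109 -0.9977] F [0.8 0.4 0.1] w -0.0 t 28.4833 q [ 1.15  0.07  1.08 -0.06  1.96 -0.59]
to target in tool mm [ 187.9 -214.6  -94.8]
```

View pics/sc13.png

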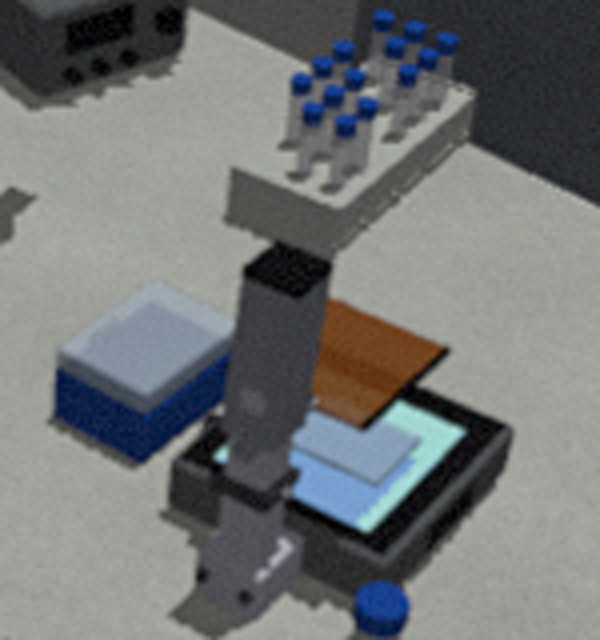

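```bash
python3 -m inch '[[-1,22,-30,-8,0],[-1,22,-30,-10,0],[-1,22,-30,-10,0],[-1,22,-30,-10,0],[-1,25,-28,-10,0],[-1,30,-15,-10,0],[-1,38,-5,-10,0],[-1,38,0,-10,0]]'|head -1; python3 tool.py -.1 .6 .6; python3 -m inch '[[-1,38,0,-10,0],[-1,38,0,-10,0]]'|head -1;python3 tool.py; python3 -m inch '[[-1,38,0,-10,0],[-1,38,0,-10,0]]'|head -1;python3 tool.py
```

```text
clock: 29.2
pos [-0.0695  0.6287  0.595 ] yaw 99.2 toolz [ 0.0647  0.0299 -0.9975] F [1.3 2.  0.6] w 0.0002 t 29.2 q [ 1.61  0.47  0.3  -0.09  2.34 -0.19]
to target in tool mm [-23.4 -34.2  -7.8]
clock: 29.37
pos [-0.0799  0.6768  0.571 ] yaw 99.48 toolz [ 0.0633  0.0469 -0.9969] F [-0.1  0.4 -2.1] w -0.0002 t 29.3667 q [ 1.62  0.55  0.23 -0.09  2.32 -0.18]
clock: 29.53
pos [-0.0883  0.7184  0.5461] yaw 99.69 toolz [ 0.0604  0.0807 -0.9949] F [-0.9  0.6 -0. ] w 0.0001 t 29.5333 q [ 1.63  0.59  0.22 -0.08  2.25 -0.16]
```

```bash
python3 -m inch '[[-1,30,0,-28,0],[-1,30,0,-28,0],[-1,30,0,-28,0],[-1,30,0,-28,0]]'|head -1;python3 tool.py; python3 -m inch '[[-1,30,0,-28,0],[-1,30,0,-28,0],[-1,30,0,-28,0],[-1,30,0,-28,0]]'|head -1;python3 tool.py
```

```text
clock: 29.87
pos [-0.0998  0.7403  0.5608] yaw 100.12 toolz [ 0.0509  0.1759 -0.9831] F [-0.5 -0.9  1.7] w -0.0001 t 29.8667 q [ 1.64  0.57  0.22 -0.08  2.18 -0.15]
clock: 30.2
pos [-0.1106  0.7451  0.6015] yaw 100.68 toolz [ 0.0374  0.2939 -0.9551] F [ 0.1 -0.2 -0.3] w -0.0002 t 30.2 q [ 1.66  0.53  0.22 -0.07  2.1  -0.13]
```

```bash
python3 -m inch '[[-1,30,0,-28,0],[-1,30,0,-28,0],[-1,30,0,-28,0],[-1,30,0,-28,0],[-1,30,0,-28,0],[-1,30,0,-28,0]]'|head -1;python3 tool.py .585 .05 .25
```

```text
clock: 30.7
pos [-0.1253  0.7364  0.6739] yaw 101.77 toolz [ 0.0145  0.4578 -0.889 ] F [-0.5 -0.2 -0.7] w 0.0002 t 30.7 q [ 1.68  0.45  0.22 -0.07  2.   -0.12]
to target in tool mm [-920.2  550.6   72.9]
```

```bash
python3 -m inch '[[-1,30,0,-28,0],[-1,20,0,-10,0]]'|head -1;python3 tool.py .40 .05 .40;  python3 - <<'E'
from h import *
p=eyes.get_image("scene"); q=eyes.get_image("side")
print("bottle",onz(p,(417,300),0),onz(q,(325,226),0),"beaker",onz(p,(354,358),0),onz(q,(378,253),0),"turq",onz(p,(308,264),0),onz(q,(275,274),0),"tip",onz(p,(365,205),0.0),onz(q,(197,240),0))
E
```

```text
clock: 30.87
pos [-0.1292  0.7341  0.6943] yaw 102.14 toolz [ 0.0075  0.5016 -0.8651] F [0.7 0.3 0.4] w 0.0 t 30.8667 q [ 1.68  0.43  0.22 -0.07  1.97 -0.11]
to target in tool mm [-823.9  385.6  -84.5]
bottle [0.73864636 0.10164697 0.        ] [0.7282639  0.08961977 0.        ] beaker [ 0.75198269 -0.12827567  0.        ] [ 0.73401764 -0.12366678  0.        ] turq [ 4.70198109e-01 -1.17541253e-02  1.11022302e-16] [ 0.45011728 -0.00519053  0.        ] tip [0.40483827 0.2695612  0.        ] [0.39020598 0.28530566 0.        ]
```

```bash
python3 tool.py .50 .08 .42
```

```text
pos [-0.1292  0.7353  0.6925] yaw 102.13 toolz [ 0.0078  0.4993 -0.8664] F [-0.2 -0.6 -0.2] w -0.0 t 30.9667 q [ 1.68  0.43  0.22 -0.07  1.97 -0.11]
to target in tool mm [-807.3  490.3  -86.2]
```

```bash
python3 -m inch '[[-1,-20,12,-2,0],[-1,-33,20,-3,0],[-1,-33,20,-3,0],[-1,-33,20,-3,0],[-1,-33,20,-3,0],[-1,-33,20,-3,0],[-1,-33,20,-3,0],[-1,-33,20,-3,0],[-1,-33,20,-3,0],[-1,-33,20,-3,0],[-1,-33,20,-3,0],[-1,-33,20,-3,0]]'|head -1;python3 tool.py .50 .08 .42
```

```text
clock: 31.97
pos [0.1744 0.4287 0.5325] yaw 102.57 toolz [-8.000e-04  4.816e-01 -8.764e-01] F [1.3 1.3 0. ] w -0.0003 t 31.9667 q [ 0.74 -0.18  1.38  0.36  1.59 -0.95]
to target in tool mm [-415.5  250.6  -69.6]
```

```bash
python3 -m inch '[[-1,-34,20,-5,0],[-1,-34,20,-5,0],[-1,-34,20,-5,0],[-1,-34,20,-5,0],[-1,-34,20,-5,0],[-1,-34,20,-5,0],[-1,-34,20,-5,0],[-1,-34,20,-5,0],[-1,-34,20,-5,0],[-1,-34,22,-3,0],[-1,-25,24,0,0]]'|head -1;python3 tool.py .588 .08 .20
```

```text
clock: 32.88
pos [0.4744 0.1093 0.4109] yaw 101.5 toolz [-1.000e-04  4.817e-01 -8.764e-01] F [ 0.2  0.6 -0.4] w -0.0004 t 32.8833 q [-0.28  0.08  1.43  0.49  1.76 -1.97]
to target in tool mm [-145.2   89.5  170.7]
```

```bash
python3 -m inch '[[-1,-21,13,24,0],[-1,-21,13,24,0],[-1,-21,13,24,0],[-1,-21,13,24,0],[-1,-21,13,24,0],[-1,-21,13,24,0],[-1,-10,8,12,2],[-1,0,0,0,0]]'|head -1;python3 tool.py .579 .12 .124
python3 - <<'E'
from h import *
save(eyes.get_image("scene"),"sc14",(330,100,480,260),4.5);save(eyes.get_image("side"),"sd14",(200,90,320,240),5);st=manip.get_state();save(eyes.get_image("wrist"),"w14")
E
```

```text
clock: 33.55
pos [0.5957 0.0666 0.1953] yaw 97.91 toolz [-0.0028  0.4782 -0.8782] F [-0.5 -0.1 -0.2] w -0.0001 t 33.55 q [-0.29  0.38  1.56  0.48  1.39 -2.12]
to target in tool mm [ 14.7 -14.8  88.2]
```

View pics/sc14.png

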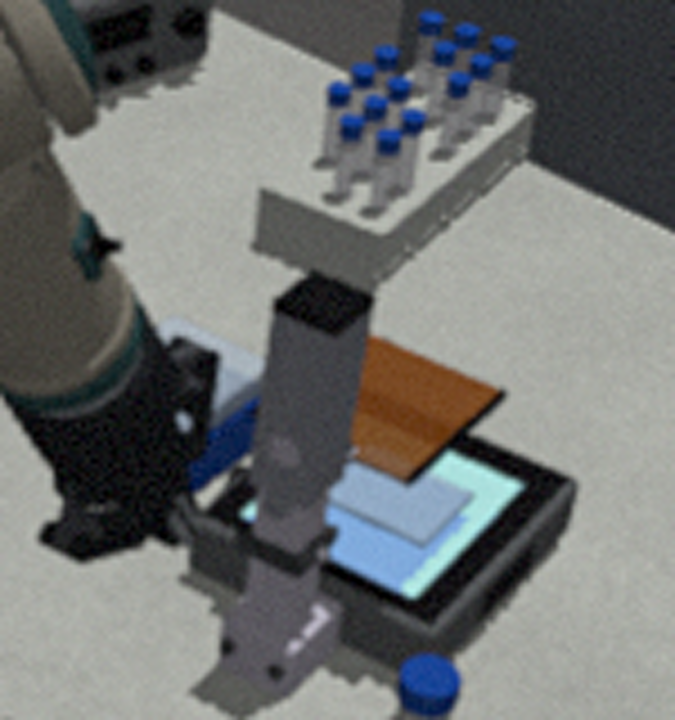

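View pics/sd14.png

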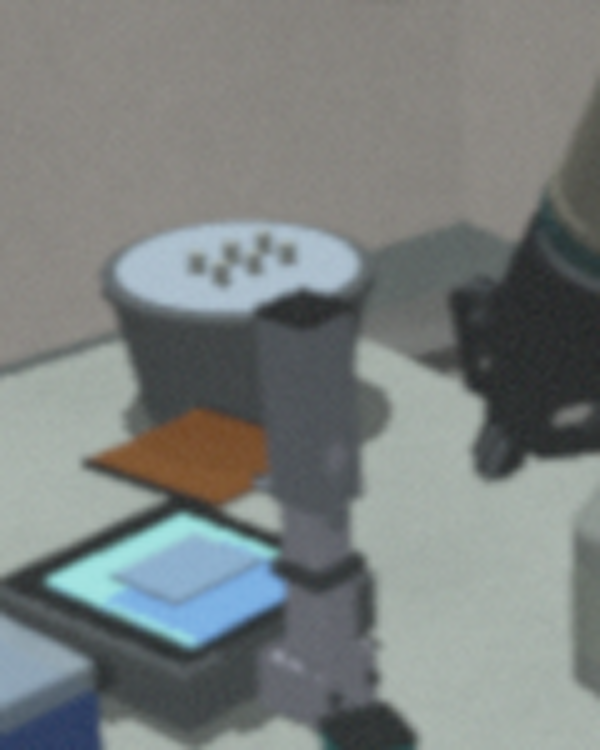

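View pics/w14.png

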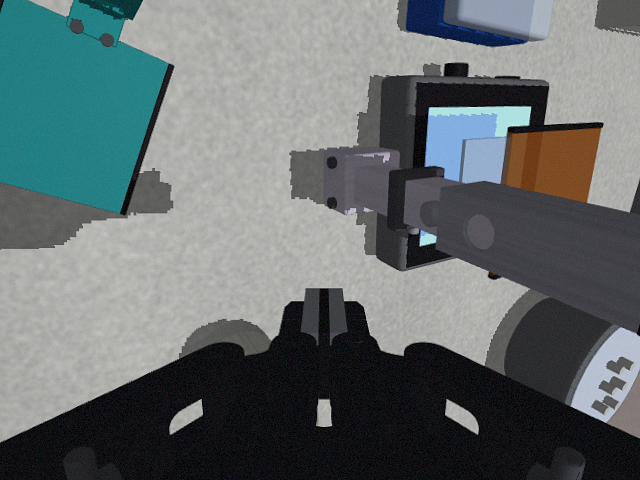

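```bash
python3 - <<'E'
import cv2
im=cv2.imread("pics/w14.png")[270:420,230:420]; cv2.imwrite("pics/w14c.png",cv2.resize(im,None,fx=4,fy=4,interpolation=cv2.INTER_CUBIC)*1)
im=cv2.imread("pics/sd14.png")
E
python3 - <<'E'
import cv2,numpy as np
im=cv2.imread("pics/w14c.png"); g=np.clip((im.astype(float)/255)**.45*255,0,255).astype(np.uint8); cv2.imwrite("pics/w14d.png",g)
from h import *
st=manip.get_state(); p=eyes.get_image("wrist"); Rt=qR(st["ee_rot"])
for T in [(0,0,0),(.0076,0,0),(.0145,0,0),(.0145,0,-.02),(.0145,0,-.037),(.0076,-.011,0),(.0076,.011,0),(.0145,-.011,-.02),(.0145,-.011,-.01),(.0145,-.011,-.03)]:
    print(T,proj(p,Rt@np.array(T)+st["position"],st).round(0))
E
```

```text
(0, 0, 0) [[322. 312.]]
(0.0076, 0, 0) [[342. 312.]]
(0.0145, 0, 0) [[361. 312.]]
(0.0145, 0, -0.02) [[366. 338.]]
(0.0145, 0, -0.037) [[372. 367.]]
(0.0076, -0.011, 0) [[343. 285.]]
(0.0076, 0.011, 0) [[342. 338.]]
(0.0145, -0.011, -0.02) [[367. 307.]]
(0.0145, -0.011, -0.01) [[364. 295.]]
(0.0145, -0.011, -0.03) [[371. 322.]]
```

View pics/w14d.png

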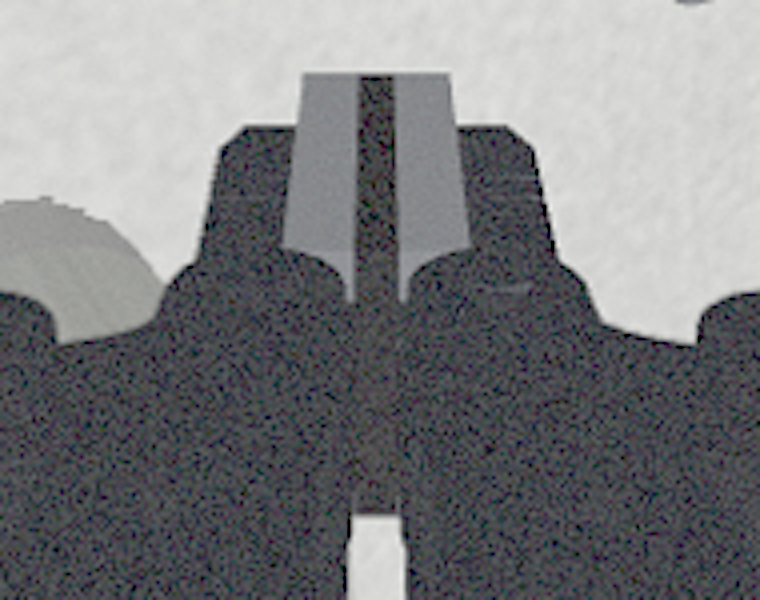

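```bash
python3 -m inch '[[-1,0,-5,-25,0],[-1,0,-10,-38,0],[-1,0,-15,-36,0],[-1,5,-20,-30,0]]'|head -1;python3 tool.py .18 .62 .60
```

```text
clock: 34.08
pos [0.5417 0.0067 0.3181] yaw 98.71 toolz [-0.0017  0.4787 -0.878 ] F [-0.5 -0.9  0.7] w -0.0001 t 34.0833 q [-0.42  0.24  1.44  0.45  1.66 -2.13]
to target in tool mm [ 715.6 -268.7   46.7]
```

```bash
python3 -m inch '[[-1,30,-15,0,0],[-1,36,-16,0,0],[-1,36,-14,2,0],[-1,36,-14,2,0],[-1,36,-14,2,0],[-1,36,-14,2,0],[-1,36,-14,2,0],[-1,36,-14,2,0],[-1,36,-14,2,0],[-1,36,-14,2,0],[-1,36,-14,2,0],[-1,36,-14,2,0],[-1,36,-14,2,0],[-1,36,-14,2,0],[-1,36,-14,2,0],[-1,36,-14,2,0],[-1,36,-14,2,0],[-1,36,-14,2,0],[-1,38,-8,0,0],[-1,38,-8,0,0]]'|head -1;python3 tool.py .18 .62 .60
```

```text
clock: 35.75
pos [0.1202 0.6146 0.6628] yaw 101.24 toolz [ 0.0748  0.504  -0.8605] F [1.  0.6 1.1] w 0.0002 t 35.75 q [ 1.2   0.11  0.8   0.11  1.71 -0.48]
to target in tool mm [-36.1  49.9  61.2]
```

```bash
python3 -m inch '[[-1,36,0,12,0],[-1,36,0,12,0],[-1,36,0,12,0],[-1,36,0,12,0],[-1,36,0,6,0],[-1,36,0,0,0]]'|head -1;python3 tool.py; python3 -m inch '[[-1,38,0,-10,0],[-1,38,0,-10,0],[-1,38,0,-10,0]]'|head -1;python3 tool.py
```

```text
clock: 36.25
pos [0.0684 0.7928 0.6881] yaw 102.61 toolz [ 0.0728  0.5504 -0.8317] F [-0.9 -0.9  0.9] w 0.0001 t 36.25 q [ 1.38  0.46  0.22  0.03  1.87 -0.33]
clock: 36.5
pos [0.0401 0.8201 0.7045] yaw 103.83 toolz [ 0.0747  0.6163 -0.784 ] F [0.2 0.3 1.2] w 0.0003 t 36.5 q [ 1.43  0.46  0.22  0.01  1.79 -0.3 ]
```

```bash
python3 -m inch '[[-1,38,0,-15,0],[-1,38,0,-15,0],[-1,38,0,-15,0],[-1,30,0,-10,0]]'|head -1;python3 tool.py .54 .0 .34
```

```text
clock: 36.83
pos [0.0052 0.8246 0.7543] yaw 106.11 toolz [ 0.0753  0.7091 -0.701 ] F [-0.  -0.3  1.2] w 0.0001 t 36.8333 q [ 1.49  0.43  0.22 -0.02  1.7  -0.26]
to target in tool mm [-968.8  366.8 -254.1]
```

```bash
python3 -m inch '[[-1,-25,8,-8,0],[-1,-36,14,-9,0],[-1,-36,14,-9,0],[-1,-36,14,-9,0],[-1,-36,14,-9,0],[-1,-36,14,-9,0],[-1,-36,14,-9,0],[-1,-36,14,-9,0],[-1,-36,14,-9,0],[-1,-36,14,-9,0],[-1,-36,14,-9,0],[-1,-36,14,-9,0],[-1,-36,14,-9,0],[-1,-36,14,-9,0],[-1,-36,14,-9,0],[-1,-36,14,-9,0],[-1,-36,14,-9,0],[-1,-36,14,-9,0],[-1,-36,14,-9,0],[-1,-36,14,-9,0]]'|head -1;python3 tool.py .58 .03 .25
```

```text
clock: 38.5
pos [0.4075 0.2163 0.4672] yaw 112.3 toolz [ 0.1308  0.7519 -0.6462] F [0.4 1.3 1.2] w -0.0 t 38.5 q [-0.35 -0.1   1.67  0.86  1.71 -2.07]
to target in tool mm [-321.7   87.2   22.8]
```

```bash
python3 -m inch '[[-1,-35,10,2,2],[-1,-35,10,2,2],[-1,-35,10,2,2],[-1,-35,10,2,2],[-1,-35,10,2,2],[-1,-35,10,2,2],[-1,-35,10,2,0],[-1,-35,10,2,0],[-1,-15,5,0,0],[-1,0,0,0,0]]'|head -1;python3 tool.py .579 .12 .124
python3 - <<'E'
from h import *
st=manip.get_state(); Rt=qR(st["ee_rot"]); print(Rt.round(3).tolist()); p=eyes.get_image("wrist"); save(p,"w15"); save(eyes.get_image("scene"),"sc15",(330,100,480,260),4.5)
c=Rt@np.array([.0085,0,0])+st["position"]; print("corner",c)
a=np.radians(8.9); bt=np.array([.5705+.023*np.sin(a),.193-.023*np.cos(a),.135]); print("btn",bt,proj(p,bt,st))
for z in [.129,.131]:
  t=bt.copy(); t[2]=z; print(z,(Rt.T@(t-c)*1000).round(1))
E
```

```text
clock: 39.33
pos [0.554  0.008  0.2604] yaw 95.96 toolz [ 0.172   0.7249 -0.667 ] F [0.1 0.5 0.4] w 0.0 t 39.3333 q [-0.61  0.31  1.69  0.77  1.54 -2.37]
to target in tool mm [-24.1  -7.2 176.5]
[[-0.071, 0.983, 0.172], [0.685, -0.077, 0.725], [0.725, 0.17, -0.667]]
corner [0.55341503 0.01383672 0.26661043]
btn [0.57405834 0.17027692 0.135     ] [[345.17544404 191.74140822]]
0.129 [  5.8 -15.1 208.7]
0.131 [  7.2 -14.8 207.4]
```

View pics/w15.png

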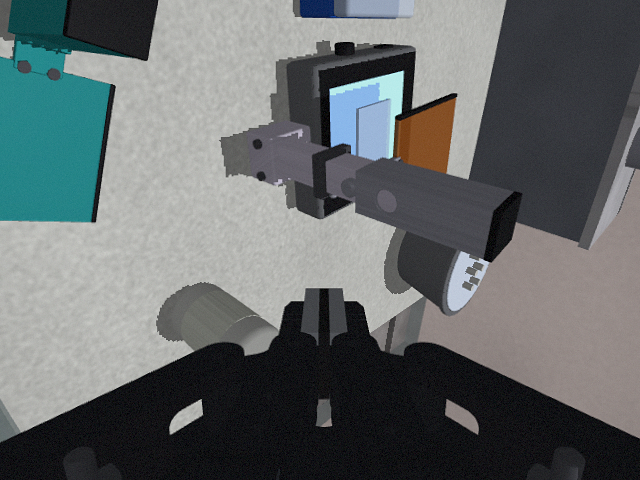

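View pics/sc15.png

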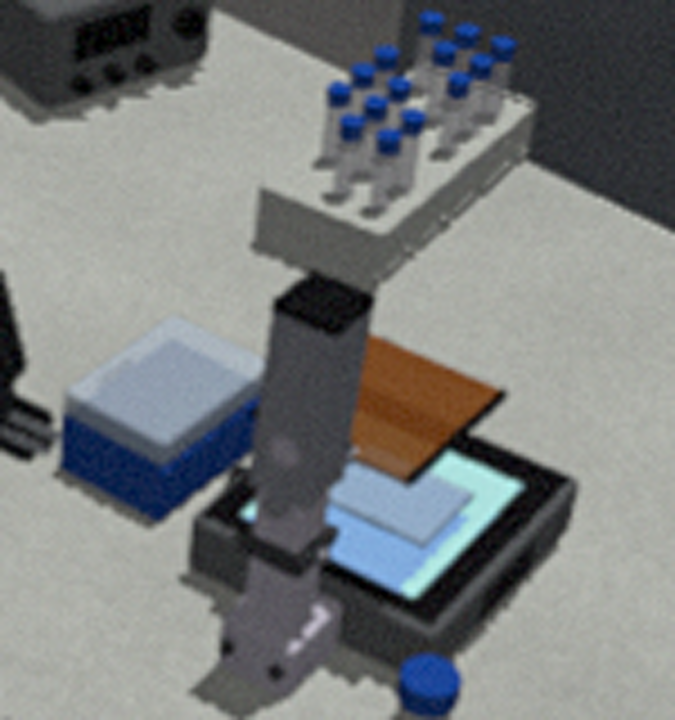

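```bash
python3 -m inch '[[-1,0,-2,20,0],[-1,0,-3,35,0],[-1,-1,-3,35,0],[-1,-1,-3,35,0],[-1,0,-1,30,0],[-1,0,0,20,0],[-1,0,0,5,0],[-1,0,0,0,0]]'|head -1;python3 tool.py
cat > btn.py <<'E'
from h import *
st=manip.get_state(); Rt=qR(st["ee_rot"]); p=eyes.get_image("wrist")
c=Rt@np.array([.0085,0,0])+st["position"]; print("corner",c)
a=np.radians(8.9); bt=np.array([.5705+.023*np.sin(a),.193-.023*np.cos(a),.135]); print("btn",proj(p,bt,st))
gy=np.array([-np.sin(a),np.cos(a),0]); gx=np.array([np.cos(a),np.sin(a),0])
d=bt-c; print("gel dx,dy,dz of button face from corner", (np.array([d@gx,d@gy,d[2]])*1000).round(1)); print("1mm gel y in tool",(Rt.T@gy).round(3)," up",(Rt.T@[0,0,1]).round(3)," gx",(Rt.T@gx).round(3))
import sys; save(p,sys.argv[1])
E
python3 btn.py w16
python3 - <<'E'
from h import *
save(eyes.get_image("scene"),"sc16",(330,140,450,240),6);save(eyes.get_image("side"),"sd16",(220,140,340,240),6)
E
```

```text
clock: 40.1
pos [0.5738 0.1531 0.1561] yaw 98.64 toolz [ 0.187   0.7224 -0.6657] F [0.  0.6 0.4] w -0.0001 t 40.1 q [-0.35  0.38  1.91  0.93  1.18 -2.47]
corner [0.57291056 0.15897924 0.16216629]
btn [[314.84532009 275.06133688]]
gel dx,dy,dz of button face from corner [  2.9  11.  -27.2]
1mm gel y in tool [ 0.696 -0.215  0.685]  up [ 0.718  0.204 -0.666]  gx [0.003 0.955 0.297]
```

View pics/w16.png

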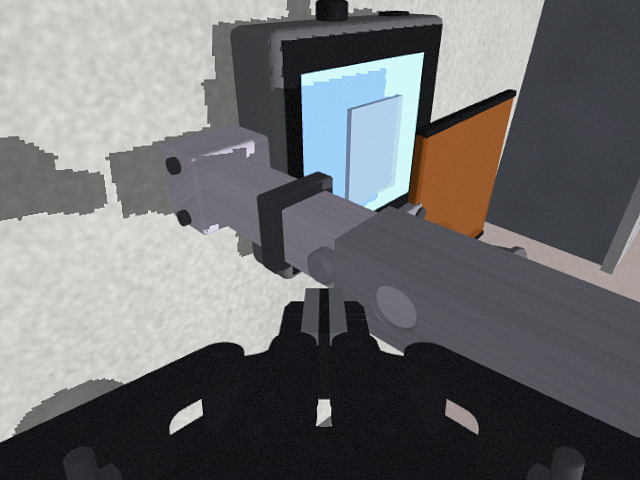

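View pics/sc16.png

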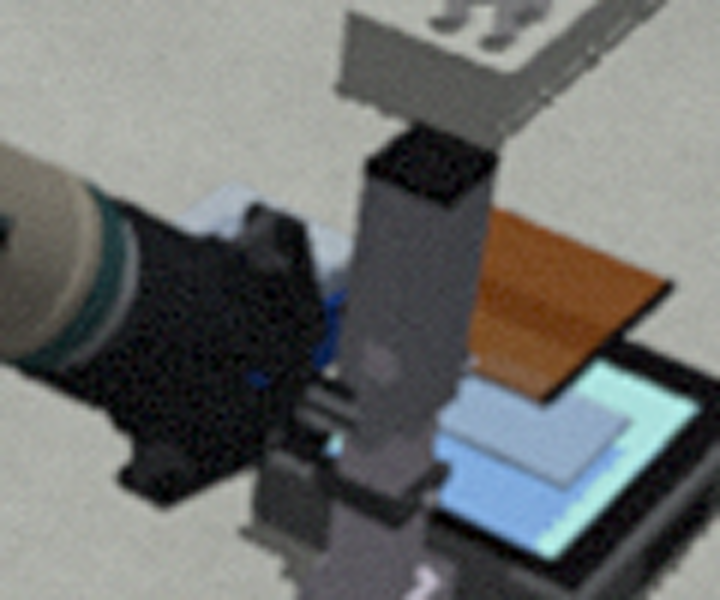

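View pics/sd16.png

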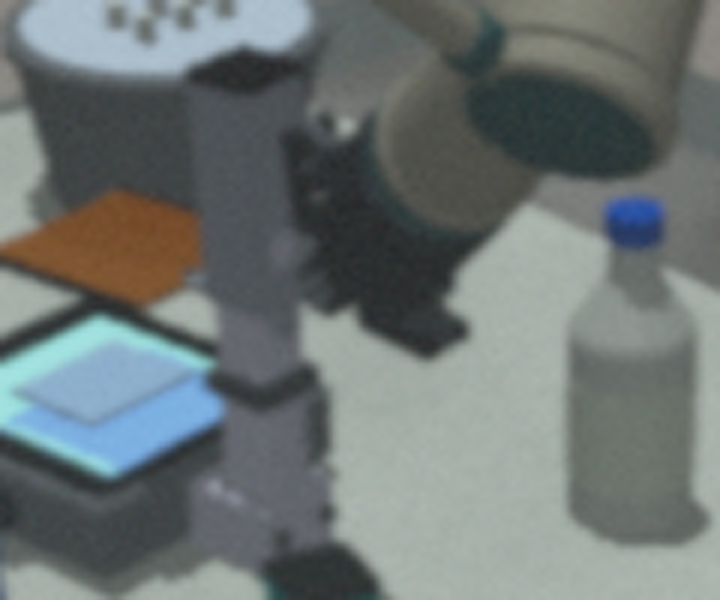

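```bash
python3 -m inch '[[-1,-7,-1,6,0],[-1,-7,-1,6,0],[-1,-6,-1,5,0],[-1,-4,0,3,0],[-1,0,0,0,0]]'|tail -2;python3 tool.py; python3 btn.py w17
```

```text
contact_force: [0.7, -0.1, -0.0]
width: -0.0002
pos [0.5821 0.1439 0.1254] yaw 98.69 toolz [ 0.1998  0.7174 -0.6674] F [ 0.7 -0.1 -0. ] w -0.0002 t 40.6667 q [-0.36  0.43  1.93  0.96  1.13 -2.54]
corner [0.58122847 0.14979636 0.13147707]
btn [[388.32530696 282.64498899]]
gel dx,dy,dz of button face from corner [-3.9 21.3  3.5]
1mm gel y in tool [ 0.701 -0.222  0.678]  up [ 0.713  0.214 -0.667]  gx [0.003 0.951 0.308]
```

View pics/w17.png

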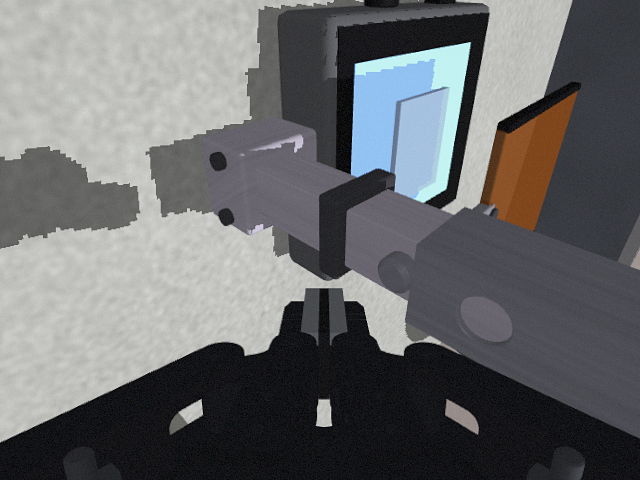

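```bash
python3 -m inch '[[-1,3.5,-2.7,3,0],[-1,3.5,-2.7,3,0],[-1,3.5,-2.7,3,0],[-1,0,0,0,0]]'|tail -2;python3 btn.py w18;  python3 -m inch '[[-1,2,-0.7,2,0],[-1,2,-0.7,2,0]]'|tail -2;python3 btn.py w19
```

```text
contact_force: [-0.4, -0.3, -0.3]
width: 0.0002
corner [0.57341418 0.16511688 0.13120224]
btn [[361.40301186 313.59758781]]
gel dx,dy,dz of button face from corner [1.4 5.  3.8]
1mm gel y in tool [ 0.7   -0.223  0.679]  up [ 0.715  0.213 -0.666]  gx [0.004 0.951 0.308]
contact_force: [-0.4, 0.3, -0.5]
width: 0.0002
corner [0.5730761  0.17087662 0.13156241]
btn [[350.67435437 319.78973362]]
gel dx,dy,dz of button face from corner [ 0.9 -0.7  3.4]
1mm gel y in tool [ 0.7   -0.223  0.678]  up [ 0.714  0.215 -0.667]  gx [0.003 0.951 0.31 ]
```

View pics/w19.png

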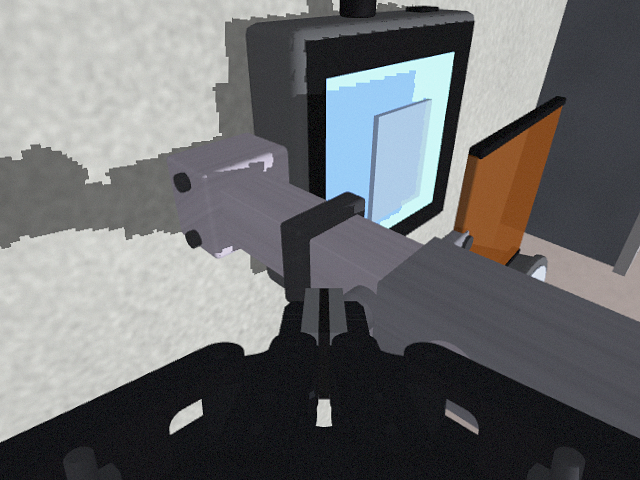

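```bash
python3 -m inch '[[-1,2,-0.7,2.2,0],[-1,1.5,-0.7,2,0]]'|tail -2; python3 tool.py|cut -c1-130; python3 -m inch '[[-1,1.5,-0.7,2,0],[-1,1.5,-0.7,2,0]]'|tail -2;python3 btn.py w20
```

```text
contact_force: [-0.9, -2.6, -1.0]
width: -0.0001
pos [0.5738 0.1698 0.1246] yaw 98.69 toolz [ 0.2027  0.7151 -0.669 ] F [-0.9 -2.6 -1. ] w -0.0001 t 41.4833 q [-0.32  0.42  1.96  
contact_force: [-1.8, -8.8, -0.0]
width: -0.0001
corner [0.5729106  0.17880905 0.12831681]
btn [[342.57882364 333.50071617]]
gel dx,dy,dz of button face from corner [-0.2 -8.6  6.7]
1mm gel y in tool [ 0.708 -0.223  0.67 ]  up [ 0.706  0.219 -0.673]  gx [0.003 0.95  0.313]
```

View pics/w20.png

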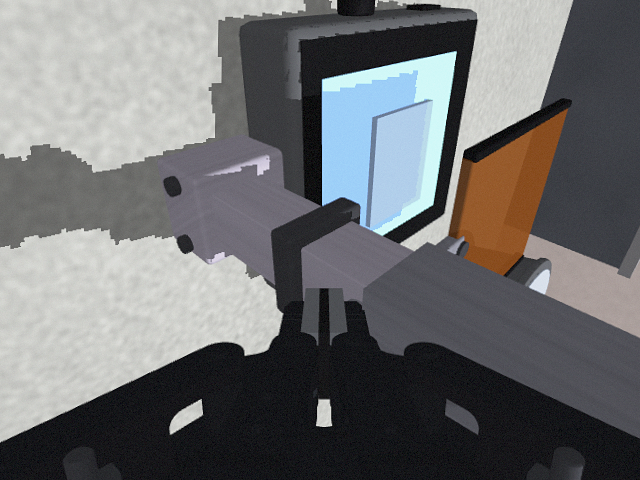

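```bash
python3 -m inch '[[-1,2,-0.4,1.3,0],[-1,2,-0.4,1.3,0]]'|tail -2;python3 tool.py
python3 - <<'E'
from h import *
p=eyes.get_image("scene");save(p,"sc21",(330,140,450,240),6);save(eyes.get_image("side"),"sd21",(220,140,340,240),6)
E
```

```text
contact_force: [-3.5, -13.8, 2.8]
width: -0.0003
pos [0.5746 0.1734 0.1209] yaw 98.53 toolz [ 0.2089  0.7028 -0.6801] F [ -3.5 -13.8   2.8] w -0.0003 t 41.8667 q [-0.3   0.41  1.96  0.99  1.07 -2.54]
```

View pics/sc21.png

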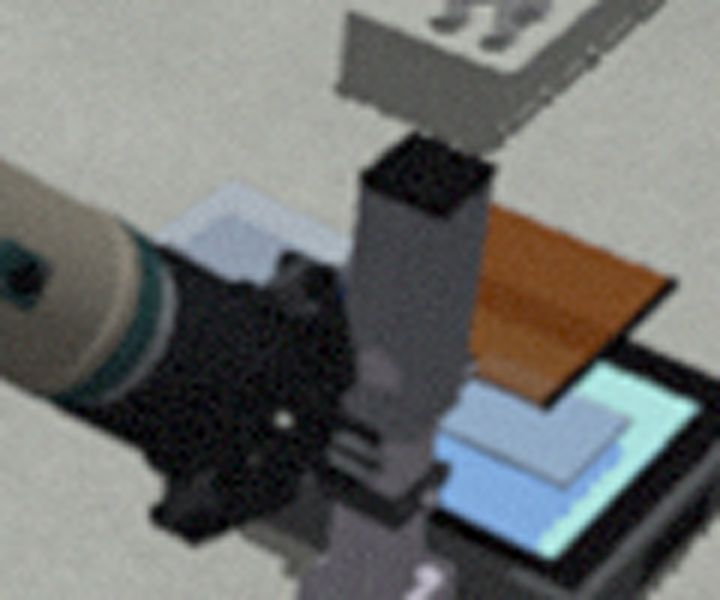

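View pics/sd21.png

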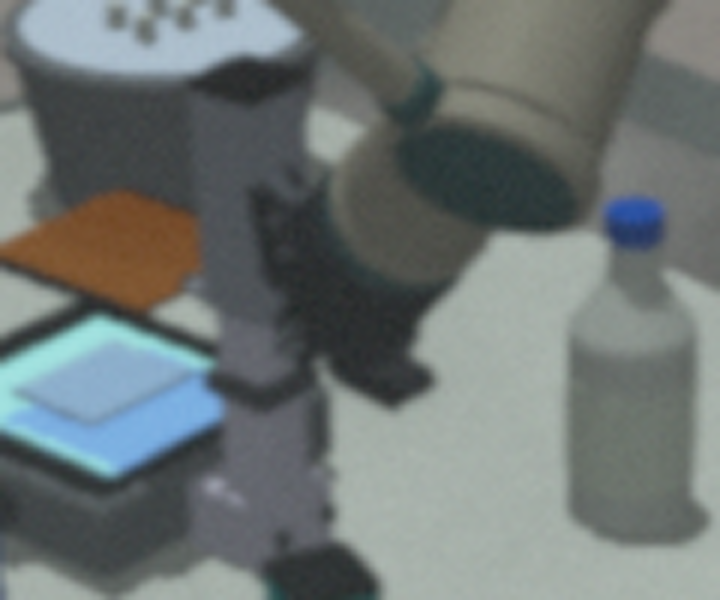

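```bash
python3 -m inch '[[-1,0,0,0,0],[-1,-1,0,-1,0]]'|tail -2;python3 tool.py|cut -c1-110
python3 - <<'E'
from h import *
p=eyes.get_image("scene");save(p,"sc22",(330,140,450,240),6);save(eyes.get_image("side"),"sd22",(220,140,340,240),6)
E
```

```text
contact_force: [0.2, 0.2, 0.1]
width: 0.0002
pos [0.5749 0.1702 0.12  ] yaw 98.48 toolz [ 0.2103  0.6996 -0.6829] F [0.2 0.2 0.1] w 0.0002 t 42.1333 q [-0.
```

View pics/sc22.png

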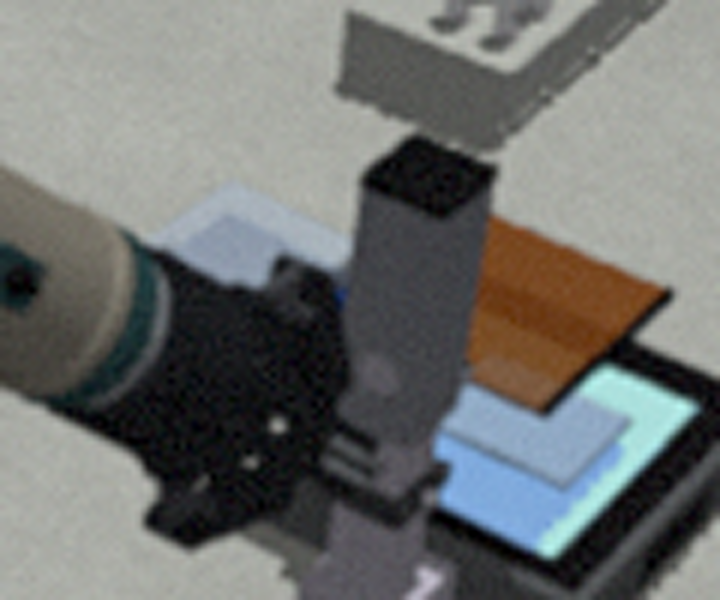

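View pics/sd22.png

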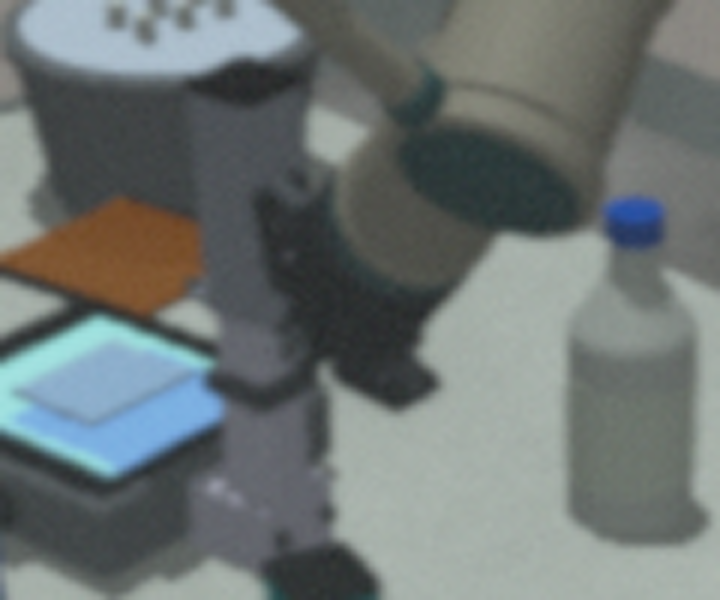

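```bash
python3 -m inch '[[-1,-9,3,-9,0],[-1,-10,3,-20,0],[-1,0,3,-36,0],[-1,5,5,-34,0],[-1,22,10,-24,0],[-1,25,10,-22,0],[-1,25,10,-22,0],[-1,15,8,-10,0],[-1,0,0,0,0]]'|tail -2;python3 tool.py .576 .199 .300
python3 - <<'E'
from h import *
p=eyes.get_image("scene");save(p,"sc23",(330,140,450,240),6); p=eyes.get_image("wrist");save(p,"w23")
E
```

```text
contact_force: [0.6, -0.8, 0.3]
width: -0.0004
pos [0.5801 0.088  0.3103] yaw 98.04 toolz [ 0.2026  0.7047 -0.68  ] F [ 0.6 -0.8  0.3] w -0.0004 t 42.9833 q [-0.45  0.24  1.65  0.81  1.47 -2.22]
to target in tool mm [ 71.5 -14.5  84.4]
```

View pics/sc23.png

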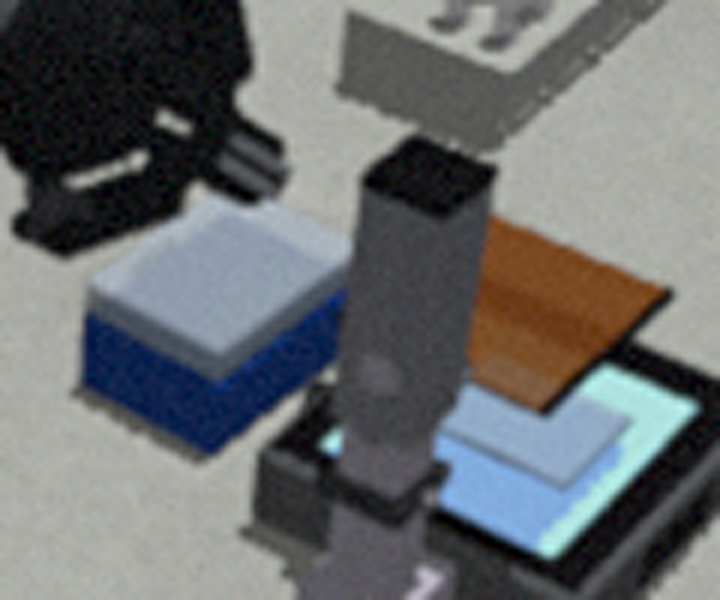

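View pics/w23.png

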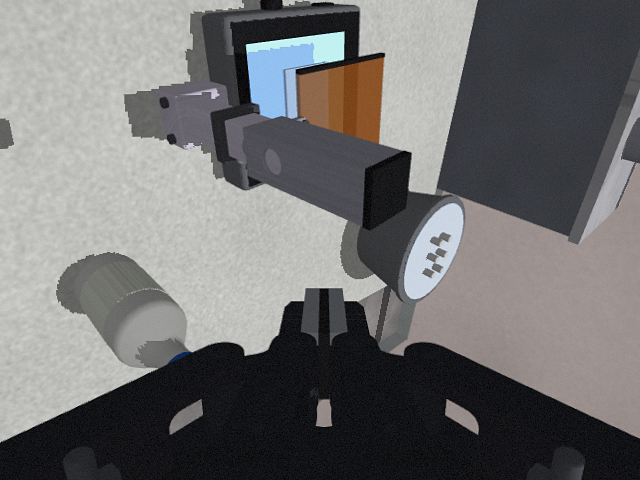

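```bash
python3 -m inch '[[-1,18,-4,21,0],[-1,22,-5,26,0],[-1,20,-4,24,0],[-1,8,-1,9,0],[-1,0,0,0,0]]'|tail -2;python3 tool.py .576 .199 .270
python3 - <<'E'
from h import *
st=manip.get_state();Rt=qR(st["ee_rot"]);print("up",(Rt.T@[0,0,1]).round(3))
p=eyes.get_image("scene");save(p,"sc24",(330,140,450,240),6); p=eyes.get_image("side");save(p,"sd24",(220,110,340,210),6)
E
```

```text
contact_force: [-0.4, -0.2, 0.0]
width: -0.0001
pos [0.5703 0.1938 0.2846] yaw 96.4 toolz [ 0.1876  0.7037 -0.6853] F [-0.4 -0.2  0. ] w -0.0001 t 43.5 q [-0.26  0.22  1.75  0.86  1.31 -2.13]
to target in tool mm [-7.   2.4 14.8]
up [ 0.704  0.188 -0.685]
```

View pics/sc24.png

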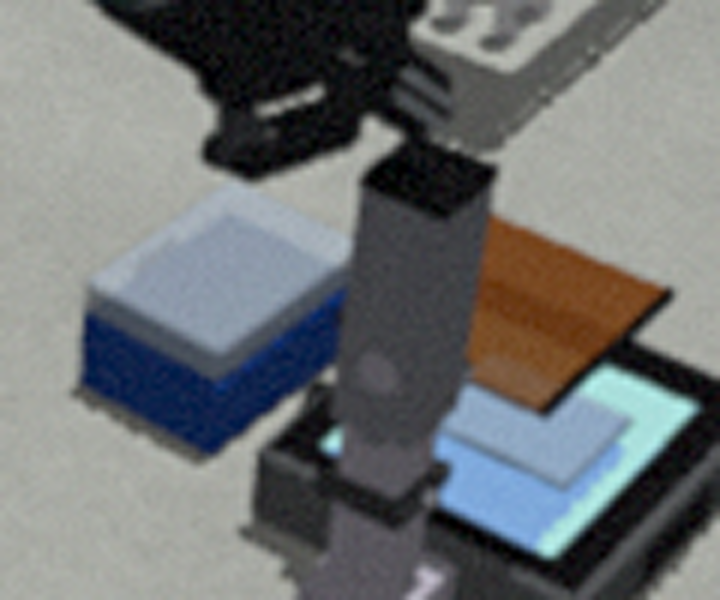

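View pics/sd24.png

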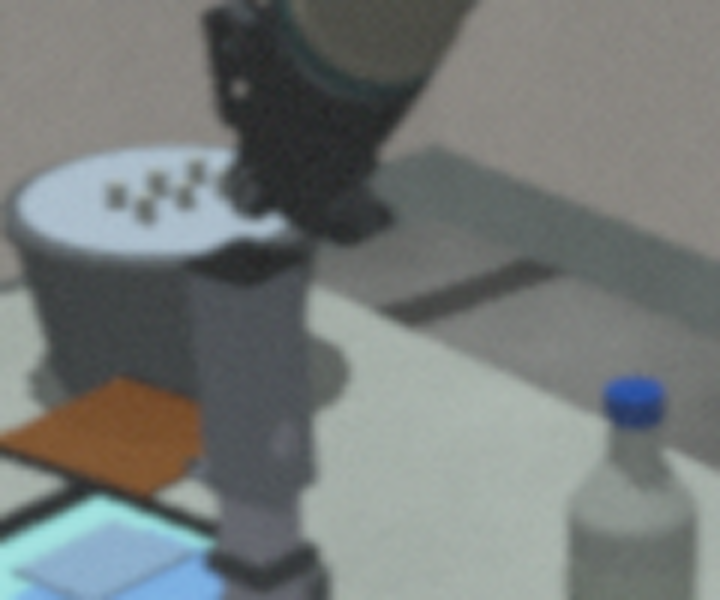

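```bash
python3 -m inch '[[-1,-2,-1.5,6,0],[-1,-2,-1.5,5,0],[-1,-3.5,-1,3.5,0],[-1,-3.5,-1,3.5,0]]'|tail -2;python3 tool.py|cut -c1-120; python3 -m inch '[[-1,-4,-1,4,0],[-1,-4,-1,4,0],[-1,-4,-1,4,0]]'|tail -2;python3 tool.py|cut -c1-120
```

```text
contact_force: [0.2, 0.7, 2.1]
width: 0.0003
pos [0.5731 0.193  0.2616] yaw 96.12 toolz [ 0.194   0.7002 -0.6871] F [0.2 0.7 2.1] w 0.0003 t 43.9333 q [-0.26  0.24  
contact_force: [-0.1, -0.2, 0.4]
width: 0.0002
pos [0.574  0.1916 0.2425] yaw 96.0 toolz [ 0.1953  0.7    -0.6869] F [-0.1 -0.2  0.4] w 0.0002 t 44.1833 q [-0.26  0.26
```

```bash
python3 -m inch '[[-1,-3,-1,4,0],[-1,-3,-1,4,0],[-1,-2.5,-1,3.5,0],[-1,-2,-1,2,0]]'|tail -2;python3 tool.py|cut -c1-120
python3 - <<'E'
from h import *
p=eyes.get_image("scene");save(p,"sc25",(330,140,450,240),6); p=eyes.get_image("side");save(p,"sd25",(220,110,340,210),6)
E
```

```text
contact_force: [-4.0, -8.5, 17.6]
width: -0.0001
pos [0.5765 0.1954 0.2292] yaw 96.28 toolz [ 0.2019  0.7063 -0.6785] F [-4.  -8.5 17.6] w -0.0001 t 44.5167 q [-0.26  0.
```

View pics/sc25.png

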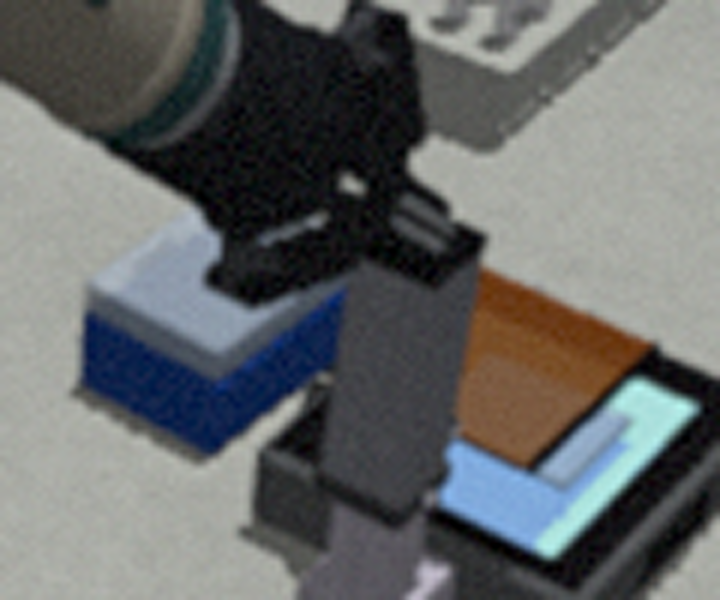

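View pics/sd25.png

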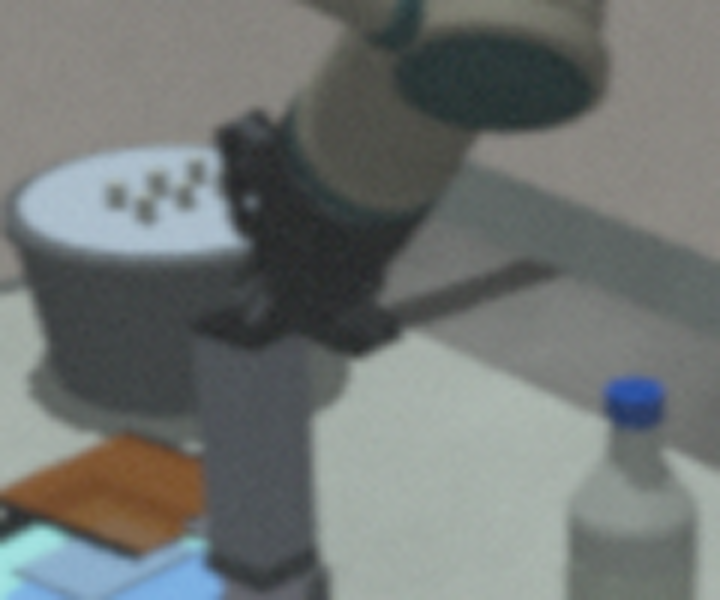

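```bash
python3 -m inch '[[-1,2,1,-3,0],[-1,10,2,-12,0],[-1,10,2,-25,0],[-1,0,0,-38,0],[-1,0,0,-38,0],[-1,0,0,-20,0],[-1,0,0,0,0]]'|tail -2;python3 tool.py|cut -c1-120
python3 - <<'E'
from h import *
p=eyes.get_image("scene");save(p,"sc26",(330,140,450,240),6); save(p,"full26"); p=eyes.get_image("side");save(p,"sd26",(220,110,340,210),6);st=manip.get_state(); p=eyes.get_image("wrist");save(p,"w26")
E
```

```text
contact_force: [0.9, 0.8, 0.2]
width: -0.0
pos [0.5506 0.1129 0.3409] yaw 96.39 toolz [ 0.198   0.7061 -0.6799] F [0.9 0.8 0.2] w -0.0 t 45.2 q [-0.43  0.17  1.67
```

View pics/sc26.png

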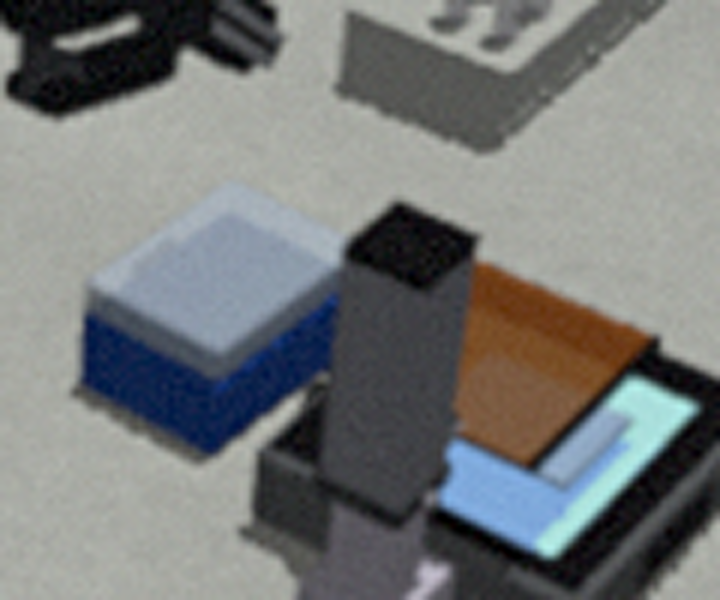

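View pics/w26.png

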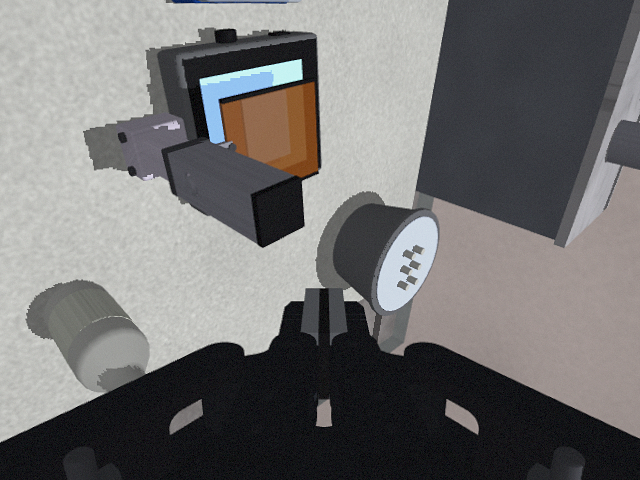

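View pics/full26.png

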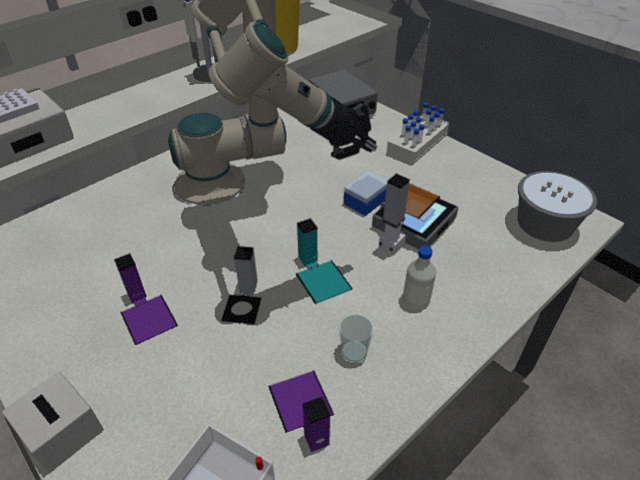

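Run:
```python
import cv2,numpy as np
im=cv2.imread("pics/w26.png")[120:250,100:320]; g=((cv2.resize(im,None,fx=3.5,fy=3.5,interpolation=cv2.INTER_CUBIC)/255.)**.6*255).astype(np.uint8); cv2.imwrite("pics/w26c.png",g)
```

```text
(no output)
```

View pics/w26c.png

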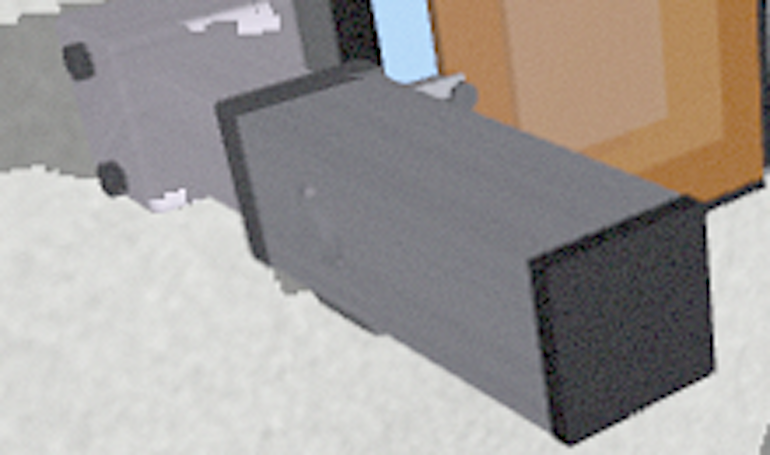

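View pics/sd26.png

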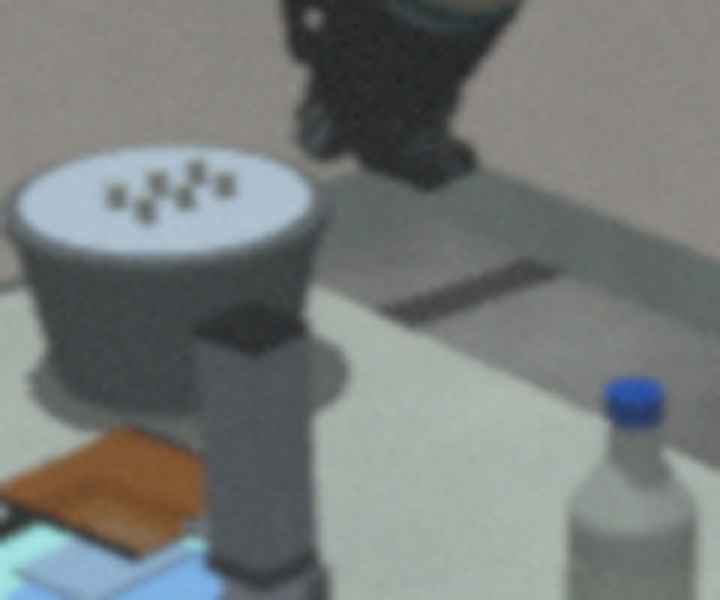

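```bash
python3 -m inch '[[-1,-28,-2,5,0],[-1,-30,-2,5,0],[-1,-30,-2,8,0],[-1,-22,-2,10,0],[-1,0,0,0,0],[-1,0,0,0,0]]'|tail -2
python3 - <<'E'
from h import *
st=manip.get_state(); p=eyes.get_image("wrist"); a=np.radians(8.9)
for r in [.015,.01925,.023]:
  b=np.array([.5705+r*np.sin(a),.193-r*np.cos(a),.135]); uv=proj(p,b,st)[0]; print(r,uv)
u,v=uv.astype(int); im=p["frame"][max(v-55,0):v+55,max(u-65,0):u+65,::-1]
g=((cv2.resize(im,None,fx=5.5,fy=5.5,interpolation=cv2.INTER_CUBIC).clip(0,255)/255.)**.6*255).astype(np.uint8); cv2.imwrite("pics/w27c.png",g); print(st["clock"],st["contact_force"])
E
```

```text
contact_force: [0.6, 0.2, 0.7]
width: -0.0002
0.015 [335.25340459 214.57825919]
0.01925 [331.16015507 216.74732895]
0.023 [327.48921986 218.6928333 ]
45.85 [0.6322169  0.21405529 0.65912757]
```

View pics/w27c.png

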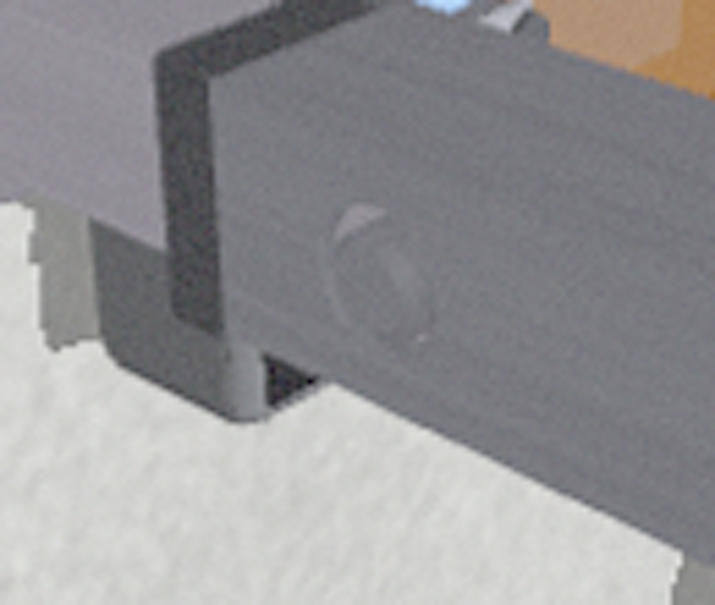

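Run:
```python
from rig import manip
print(manip.sign_off()); s=manip.get_state(); print(s["clock"],s["contact_force"])
```

```text
the job is handed in; nothing more can be done
None
the job is handed in; nothing more can be done
```

The amber screen is fitted to the gel box and the job is handed in, at about 46 s of the 58 s allowed.

- **Placing:** I set its sleeve over the column with the hole on the button's side. It stood on the spring button and I let go.
- **Pressing:** With the shut fingers leaning about 45°, I pressed the button in until the sleeve sank a few millimetres over it. I then took the finger away.
- **Pushing down:** I pushed on the cap, and the force rose to about 18 N when the sleeve met the stop collar.

**Last checks:**
- The close wrist picture shows the sleeve's foot on the collar and the stud filling its hole. It looks popped out, but I judged that by eye and did not measure how far it stands proud.
- In the scene picture, the pane lies over the window. The camera ring, bottle, tip box, beaker and look-alikes look to be where they were.
- The wrist force read about zero, with the arm clear of everything.

**What went wrong on the way:** The tool drifted out of vertical during the moves, so the sleeve hung about 12° off vertical before fitting. I straightened it by pushing it against the top of the column. The fixed cameras and the wrist camera disagreed by up to about 1 cm on where the column stood, so I used a value in between, closer to the wrist camera's, and contact forces.

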